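Put the drilling template away and shut the drawer

ROBOT

A 6-joint arm with a two-finger parallel gripper is mounted at the origin on a cart in front of the work surface, level with it; the furniture and walls round the work are solid. World frame = base frame: x ahead of the robot, y to its left, z up, the work surface at z = 0. Lengths are in m, angles in rad, forces in N, time in s.
With the tool pointing down it reaches from about 0.375 to 0.925 m from the base axis. Payload 5.7 kg.
Tool frame: the origin (TCP) lies on the centre line of the jaws, within the pads' length; the fingertips stand ahead of it and the grasp point (between the pads) is the TCP (env.tcp_to_tips is the z of the fingertips in the tool frame, in m); z points along the fingers, y is the line along which they close (so a half turn about z gives the same grasp; the last joint's range is limited). The gripper opens to 85 mm and grips with 20 to 120 N. Pads are 22 mm wide; open, the fingers measure 114 mm over their backs; the gripper's body (76 mm by 85 mm) begins 54 mm behind the grasp point. The pads swing forward as they close: fully open they stand 13 mm farther back than shut.
Start: joints at [-0.115, 0.359, 1.51, -0, 1.272, -0.115], TCP at [0.6, -0, 0.216] pointing down, gripper open.
Joint ranges: [-2.97, 2.97], [-1.01, 2.36], [0.21, 2.38], [-0.96, 4.11], [0.2, 2.71], [-2.98, 2.98]. Speed limits (rad/s): [2.39, 2.39, 3.14, 3.14, 3.14, 3.14].

INTERFACE

Orientations are given as a unit quaternion [w, x, y, z].
In Python, from station import env gives the robot as it stands.
- The arm moves only by the tool shift_gripper, called after "Emit:" as name(argument=value, ...) on one line, values as JSON. Schema: {"type":"object","properties":{"offsets":{"type":"array","items":{"type":"object","properties":{"x":{"type":"number"},"y":{"type":"number"},"z":{"type":"number"},"rx":{"type":"number"},"ry":{"type":"number"},"rz":{"type":"number"}},"additionalProperties":false},"minItems":1,"maxItems":12},"aperture":{"type":"number"},"grip_force":{"type":"number"},"only":{"type":"string"},"quiet":{"type":"boolean"},"lines":{"type":"string"}},"required":["offsets"],"additionalProperties":false}. offsets is a list of rows, 1 to 12 of them, each an object with the fields x, y, z (the shift in m), rx, ry, rz (a rotation vector in rad); a field left out counts as zero; each row is the pose to reach, as a shift and turn from the pose commanded when the call began, along the tool's axes at that moment; what a row does not reach only later rows make up. A row lasts 1/8 s, in which the tool goes at most 0.0625 m and 0.188 rad, less where a joint would pass 70% of its speed; a pose out of reach is approached as far as the arm can. aperture is the finger opening in m, set as the call begins (left out keeps the last). The fingers move at their own pace and stop on an object; grip_force is the grip in N (left out, the last holds). Time passes only in rows, so rows that do not move let the fingers close. The tool returns the time, the measured TCP pose, the force, the opening and the grip force at its end. only (a regular expression) keeps the lines of the reply that match it, lines (a string "A,B") keeps lines A to B, and quiet returns only ok. Input that does not fit is refused with a message, and nothing moves.
- env.read_state(): the state, without advancing time (a new reading comes with each control period).
- env.capture(name): name is "scene" or "side" or "wrist"; returns the picture (400x640x3 uint8, blue, green, red); there is no depth.
- env.calibration(name): a dict with "vertical_fov" (degrees; the focal length in pixels is half the picture's height over the tangent of half this angle, whatever the lens; pixels are square), "cx", "cy" (the principal point, pixels), "cam_to_world" (4x4, takes a point from camera to world coordinates). Camera axes: x right, y down, z forward; pixel columns grow to the right and rows downward; lengths in m; the calibration is good to about 2 mm. A picture is of the moment at which its call begins: read the wrist's pose just before it. calibration takes no time and is no camera call; for the wrist camera it gives the pose at the moment of the call.
- env.sign_off(): hands the job in; it is judged then, once.
The state is a dict: "time": time; "joint_positions": joint angles; "dq": joint speeds; "tau": joint torques, N m; "ee_pos": TCP position; "orientation": TCP orientation; "ft_force": force on the tool from outside, world axes, zero at the start; "moment": the same for the moment, N m; "finger_gap": finger opening in m; "gripper_force": force on a finger pad.
Only numpy, scipy, OpenCV 4.12 (cv2) and the standard library are available. Lean on these libraries where they do the work, as an engineer would, in place of code of your own. Each camera call takes 0.05 s, during which the arm holds its last target. There are 200 camera calls.

TASK

Put the drilling template with the red grip away: draw it straight up out of the slotted rack, stand it fully down in the empty front slot of the open drawer and let go of it. Then push the drawer home, without slamming it, until its catch snaps in and the front sits flush against the case. Leave the yellow-gripped template in the rack and do not disturb the other things on the bench.

Things in the scene. Friction and masses are not known exactly. Their poses are not given: they have to be found in the camera images.
- template_red: Loose drilling template, 140 g: upright aluminium plate 6 mm thick (x), 90 wide (y), 62 high, with drill bushes, and along its top a red grip rail 10 mm thick (x), 82 long (y), 56 to 72 mm above the lower edge. Origin: middle of the lower edge; z up, x normal to the plate. Both faces alike, so either way round will do.
- template_yellow: A second template of the same size and make with a yellow grip rail; origin and axes as for the red one. It stands in the rack's other slot and stays there.
- rack: Fixed black slotted rack, 46 mm (x) by 218 (y). Origin: centre of its underside on the worktop; z up. Two slots end to end, centres at y = -53 and +53 mm, floor 8 mm up, 100 long, 9 wide between grey ribs that end 51 mm above the worktop, walls 42 high. The templates stand in them, normals along the rack's x; which stands where varies.
- case: Fixed grey sheet-steel drawer unit, 166 mm (x) by 136 (y) by 107 high. Origin: centre of its underside on the worktop; z up, x to its back. It opens at its -x face, 83 mm from the origin; the opening's upper edge is 98 mm above the worktop, so a template not fully down in the drawer (top at 88) strikes it.
- drawer (a joint): How far the drawer stands out, m: 0 home, starts about 0.15, grows towards the case's -x, stops at 0.162. Friction about 1 N and light damping (22 N s/m). A sprung roller catch meets it 12 mm before home; it takes about 8 N to get over its crest, 5 mm before home, then it pulls the drawer in and holds it at 0. Short of it the drawer stays some 12 mm open.
- drawer_slot (a point): Middle of the floor of the drawer's empty front slot, 16 mm above the worktop; travels with the drawer; axes as the case's. A seated template has its origin here, its normal along x. Slot 9 mm wide (x), black ribs at both side walls, flared on top from 34 to 45 mm above this floor to 23 mm wide. A grey-gripped template is fixed 66 mm behind (+x).
- drawer_front (a point): Point on the outer face of the drawer's red front, in its middle, 66 mm above the worktop: push here along +x (axes as the case's). Front 134 mm wide, from 8 to 98 mm high; its inner face is 75 mm before the slot; drawer 100 mm wide inside, side walls 50 mm high. A steel pull lip stands out 19 mm; its top is 36 mm above the worktop.
- tape_roll: Bystander: yellow tape roll, 68 mm across, 19 mm high, lying flat.
- cyl_c: Bystander: grey tie-rod air cylinder, 35 x 150 x 46 mm, lying flat.
- gear_a: Bystander: steel gear wheel, 60 mm across, 22 mm high, lying flat.

How it is judged:
On the way, in this order (a step that is already met when the one before it is completed fails the run):
1. the red template is drawn up clear of the rack, upright (z of template_red in the frame of rack above 0.055 m and angle between template_red's own z axis and vertical below 0.35 rad), for 0.05 s.
2. the red template stands fully down in the drawer's front slot, let go, the drawer still open (z of template_red in the frame of drawer_slot between -0.004 and 0.004 m and x of template_red in the frame of drawer_slot between -0.006 and 0.006 m and y of template_red in the frame of drawer_slot between -0.009 and 0.009 m and angle between template_red's own z axis and vertical below 0.15 rad and contact force between each of the arm, the fingers and template_red below 0.2 N and value of joint drawer above 0.08 m), for 0.1 s.
At the end, for the whole second after the job is handed in: The drawer is home (less than 2.5 mm open) with its catch in; the red template stands at rest in the drawer's front slot, fully down (within 4 mm), within 6 mm along and 9 mm across the slot's middle and upright within 0.15 rad; the yellow template is still in its rack slot (moved less than 10 mm) (value of joint drawer below 0.0025 m and z of template_red in the frame of drawer_slot between -0.004 and 0.004 m and x of template_red in the frame of drawer_slot between -0.006 and 0.006 m and y of template_red in the frame of drawer_slot between -0.009 and 0.009 m and angle between template_red's own z axis and vertical below 0.15 rad and linear speed of template_red below 0.02 m/s and distance of template_yellow from where it was at the start of the episode below 0.01 m); the robot touches nothing.
It fails at once if the drawer is slammed (faster than 0.5 m/s) (velocity of joint drawer below -0.5 m/s).
It fails at once if the yellow template is moved more than 15 mm (distance of template_yellow from where it was at the start of the episode above 0.015 m).
It fails at once if a bystander is moved more than 20 mm (distance of any of tape_roll, cyl_c, gear_a from where it was at the start of the episode above 0.02 m).
It also fails if it takes over 58 s, if anything falls off the work surface, if the arm or the gripper's body presses on something with over 40 N, if the wrist force passes 120 N, or if a joint passes its speed limit or range.

## Working session

There is one attempt and no reset: what is moved stays moved. The work goes in short steps, Python scripts to look and compute and a tool call to move; the robot and the scene stay as the last step left them, time stands still between calls to the robot, and variables do not carry over. Pictures are saved under pics/ and viewed, at most 10 in all, crops included, and the job is handed in when it is done.

```bash
ls; mkdir -p pics
```

Create h.py:
```python
import numpy as np, cv2
from station import env
def K(c):
    f=200/np.tan(np.radians(c["vertical_fov"])/2); return f,c["cx"],c["cy"],np.array(c["cam_to_world"])
def ray(c,p):
    f,cx,cy,T=K(c); d=T[:3,:3]@np.array([(p[0]-cx)/f,(p[1]-cy)/f,1]); return T[:3,3],d/np.linalg.norm(d)
def onz(c,p,z):
    o,d=ray(c,p); return o+d*(z-o[2])/d[2]
def tri(rs):
    A=sum(np.eye(3)-np.outer(d,d) for o,d in rs); b=sum((np.eye(3)-np.outer(d,d))@o for o,d in rs); return np.linalg.solve(A,b)
def proj(c,P):
    f,cx,cy,T=K(c); q=T[:3,:3].T@(np.array(P)-T[:3,3]); return q[0]/q[2]*f+cx,q[1]/q[2]*f+cy
```

Run:
```python
from h import *
ims=[]
for n in("scene","side","wrist"):
    c=env.calibration(n); im=env.capture(n); cv2.imwrite(f"pics/{n}0.png",im); np.save(f"pics/{n}0.npy",np.array([c],dtype=object),allow_pickle=True)
    print(n,c["vertical_fov"],c["cx"],c["cy"],np.round(c["cam_to_world"],3).tolist(),{k:v for k,v in c.items() if k not in("cam_to_world",)}.keys())
print(env.tcp_to_tips,env.read_state())
```

```text
pics
station.py
scene 47.11784239445764 318.6182481699597 201.921681848826 [[0.798, -0.384, 0.465, -0.124], [-0.603, -0.518, 0.607, -0.532], [0.008, -0.764, -0.645, 0.876], [0.0, 0.0, 0.0, 1.0]] dict_keys(['vertical_fov', 'cx', 'cy'])
side 48.6461951867198 330.5170740950058 194.28725421008133 [[-0.987, -0.109, 0.121, 0.272], [-0.163, 0.581, -0.797, 1.148], [0.017, -0.806, -0.591, 0.792], [0.0, 0.0, 0.0, 1.0]] dict_keys(['vertical_fov', 'cx', 'cy'])
wrist 62.67316042093296 322.9755397372503 203.35040475059822 [[1.0, 0.001, -0.002, 0.6], [0.001, -0.947, -0.322, 0.083], [-0.002, 0.322, -0.947, 0.374], [0.0, 0.0, 0.0, 1.0]] dict_keys(['vertical_fov', 'cx', 'cy'])
0.019 {'time': 0.15, 'joint_positions': array([-1.15119717e-01,  3.59372434e-01,  1.51116635e+00, -2.72015322e-06,
        1.27248915e+00, -1.15090834e-01]), 'dq': array([ 0.00097075, -0.00130495, -0.00313342, -0.00045467, -0.00064951,
        0.00022855]), 'tau': array([ 1.72794025e-04, -5.28028965e+01, -2.78930157e+01, -4.07995576e-04,
        8.21093854e-03, -1.54210170e-05]), 'ee_pos': array([5.99468765e-01, 4.09147278e-05, 2.15433772e-01]), 'orientation': array([-5.61562003e-04,  7.07116527e-01,  7.07096671e-01, -4.46826184e-04]), 'ft_force': array([ 0.60574721, -0.15308442,  0.80335654]), 'moment': array([ 0.00445838, -0.01934218, -0.01730181]), 'gripper_force': 0.0, 'finger_gap': 0.08519197032348945}
```

View pics/scene0.png

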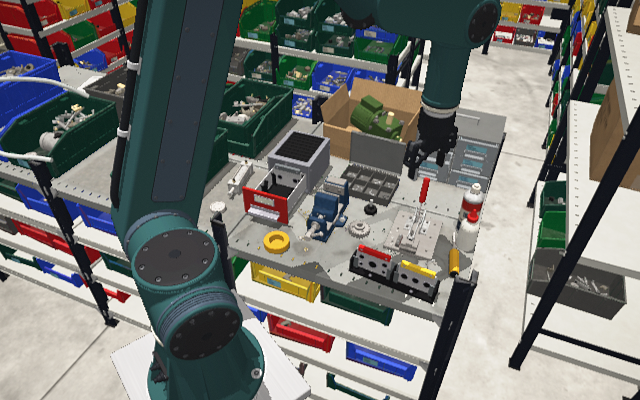

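View pics/side0.png

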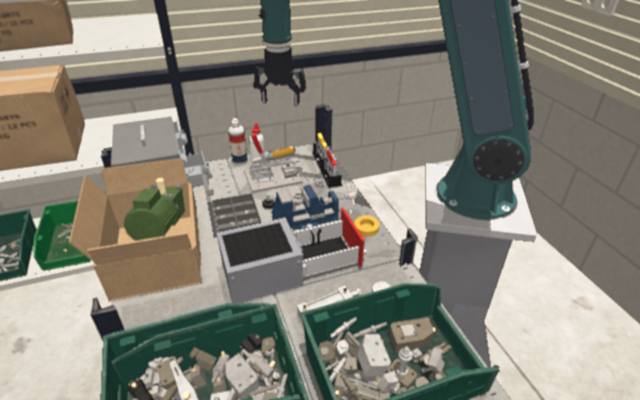

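View pics/wrist0.png

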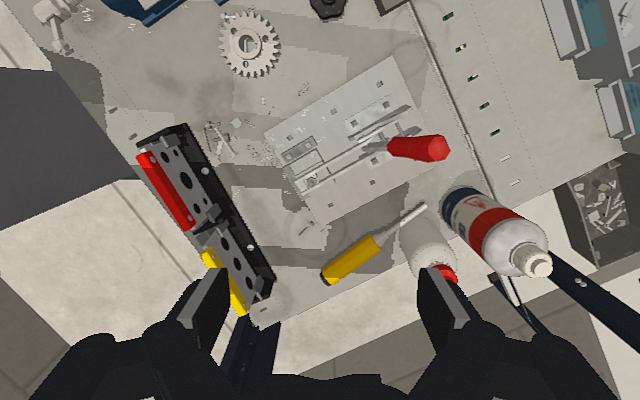

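The scene view shows the red grip in the rack at (375,252), yellow at (418,268), and the open drawer's red front at (266,205) with the case at (300,160). In the side view the front is at (352,238) and the case at (260,260). In the wrist view the red grip runs (145,155)-(188,228), and the yellow one sits near (225,280).

Add to h.py:
```python
def load(n,k=0): return np.load(f"pics/{n}{k}.npy",allow_pickle=True)[0],cv2.imread(f"pics/{n}{k}.png")
def redmask(im):
    h=cv2.cvtColor(im,cv2.COLOR_BGR2HSV); return (((h[...,0]<8)|(h[...,0]>172))&(h[...,1]>150)&(h[...,2]>70)).astype(np.uint8)
def blobs(im,amin=40):
    n,l,s,c=cv2.connectedComponentsWithStats(redmask(im))
    for i in range(1,n):
        if s[i,4]>amin:
            cs=cv2.findContours((l==i).astype(np.uint8),0,1)[0]; r=cv2.minAreaRect(max(cs,key=cv2.contourArea))
            yield c[i],s[i,4],cv2.boxPoints(r)
```

Run:
```python
from h import *
for n in("scene","side","wrist"):
    c,im=load(n)
    for b in blobs(im):
        x,y=b[0]
        if n=="scene" and not(230<x<460 and 150<y<300): continue
        if n=="side" and not(220<x<400 and 100<y<300): continue
        print(n,b[0].round(1),b[1],b[2].round(1).tolist(),onz(c,b[0],.075).round(3))
c,im=load("wrist")
for p in [(160,142),(185,126),(262,310),(274,285)]: print("w",p,onz(c,p,.05).round(3),onz(c,p,.0).round(3))
```

```text
scene [424.2 189.6] 146 [[418.20001220703125, 201.3000030517578], [424.20001220703125, 177.10000610351562], [430.1000061035156, 178.5], [424.1000061035156, 202.8000030517578]] [0.724 0.088 0.075]
scene [266.5 202.2] 663 [[235.8000030517578, 209.60000610351562], [242.39999389648438, 185.39999389648438], [293.5, 199.3000030517578], [286.8999938964844, 223.5]] [0.34  0.305 0.075]
scene [374.2 252.7] 194 [[357.29998779296875, 249.60000610351562], [359.5, 243.6999969482422], [391.1000061035156, 255.5], [388.79998779296875, 261.3999938964844]] [ 0.447 -0.009  0.075]
side [256.1 137.3] 116 [[250.89999389648438, 124.4000015258789], [258.5, 123.69999694824219], [261.20001220703125, 152.0], [253.60000610351562, 152.6999969482422]] [ 0.713 -0.087  0.075]
side [236.8 138.5] 73 [[229.8000030517578, 136.0], [243.0, 134.89999389648438], [243.5, 140.6999969482422], [230.1999969482422, 141.8000030517578]] [ 0.773 -0.068  0.075]
side [330.8 158.1] 47 [[325.1000061035156, 152.10000610351562], [328.0, 150.39999389648438], [335.8999938964844, 163.5], [332.8999938964844, 165.1999969482422]] [ 0.449 -0.005
[... 438 characters left out ...]
[[134.60000610351562, 156.5], [148.6999969482422, 147.5], [197.1999969482422, 223.8000030517578], [183.10000610351562, 232.6999969482422]] [ 0.45  -0.005  0.075]
wrist [486.8 225. ] 908 [[459.29998779296875, 235.5], [498.29998779296875, 194.5], [522.0, 217.0], [483.0, 258.0]] [ 0.76  -0.041  0.075]
wrist [446.9 272.5] 222 [[432.5, 266.5], [439.8999938964844, 258.5], [460.79998779296875, 277.79998779296875], [453.3999938964844, 285.8999938964844]] [ 0.727 -0.094  0.075]
w (160, 142) [0.439 0.036 0.05 ] [ 0.415  0.029 -0.   ]
w (185, 126) [0.466 0.052 0.05 ] [0.445 0.047 0.   ]
w (262, 310) [ 0.528 -0.159  0.05 ] [ 0.517 -0.196  0.   ]
w (274, 285) [ 0.544 -0.125  0.05 ] [ 0.535 -0.157  0.   ]
```

Emit:
shift_gripper(offsets=[{"x":0.05, "y":-0.024, "z":-0.02}, {"x":0.1, "y":-0.048, "z":-0.04}, {"x":0.15, "y":-0.072, "z":-0.06}, {"x":0.2, "y":-0.096, "z":-0.06}, {"x":0.25, "y":-0.12, "z":-0.06}, {"x":0.3, "y":-0.145, "z":-0.06}, {"x":0.34, "y":-0.17, "z":-0.06}, {"x":0.34, "y":-0.17, "z":-0.06}, {"x":0.34, "y":-0.17, "z":-0.06}])

```text
time: 1.27
ee_pos: [0.43, 0.3396, 0.2759]
orientation: [0.0, 0.707, 0.707, -0.0]
ft_force: [-0.3, -0.0, -0.4]
finger_gap: 0.0855
gripper_force: 0.0
```

Add to h.py:
```python
def snap(n,k):
    c=env.calibration(n); im=env.capture(n); cv2.imwrite(f"pics/{n}{k}.png",im); np.save(f"pics/{n}{k}.npy",np.array([c],dtype=object),allow_pickle=True)
```

```bash
python3 -c "
from h import *
snap('wrist',1)"
```

```text
(no output)
```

View pics/wrist1.png

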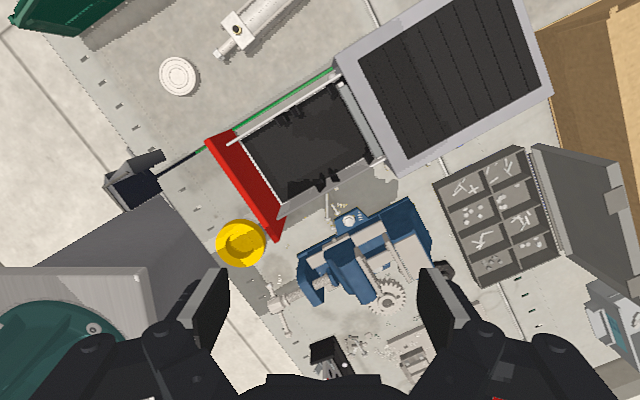

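The red front runs (205,138)-(280,240). The drawer's inside spans about (240,140)-(375,160), with black slot ribs near (290,108) and (325,183), and the case is at (450,80).

Emit:
shift_gripper(offsets=[{"x":-0.03}, {"x":-0.06}, {"x":-0.06}])

```text
time: 1.7
ee_pos: [0.4305, 0.2772, 0.2761]
orientation: [0.0, 0.709, 0.706, -0.0]
ft_force: [-0.5, 0.9, -0.8]
finger_gap: 0.0858
gripper_force: 0.0
```

Run:
```python
from h import *
snap('wrist',2)
a=cv2.imread("pics/wrist1.png")[60:250,195:395]; b=cv2.imread("pics/wrist2.png")[10:200,195:395]
cv2.imwrite("pics/crop1.png",np.hstack([cv2.resize(q,None,fx=2,fy=2,interpolation=2) for q in(a,b)]))
for k in(1,2):
    c,im=load("wrist",k)
    for q in blobs(im,300): print(k,q[0].round(1),q[1],q[2].round(1).tolist())
```

```text
1 [247.2 181.5] 3063 [[202.8000030517578, 140.89999389648438], [227.8000030517578, 123.5], [298.8999938964844, 225.8000030517578], [273.8999938964844, 243.10000610351562]]
2 [242.3 126.9] 2903 [[194.3000030517578, 75.4000015258789], [215.89999389648438, 61.400001525878906], [290.79998779296875, 177.10000610351562], [269.20001220703125, 191.10000610351562]]
2 [334.1 361.3] 303 [[320.6000061035156, 347.20001220703125], [328.5, 342.70001220703125], [346.79998779296875, 374.6000061035156], [338.79998779296875, 379.1000061035156]]
```

View pics/crop1.png

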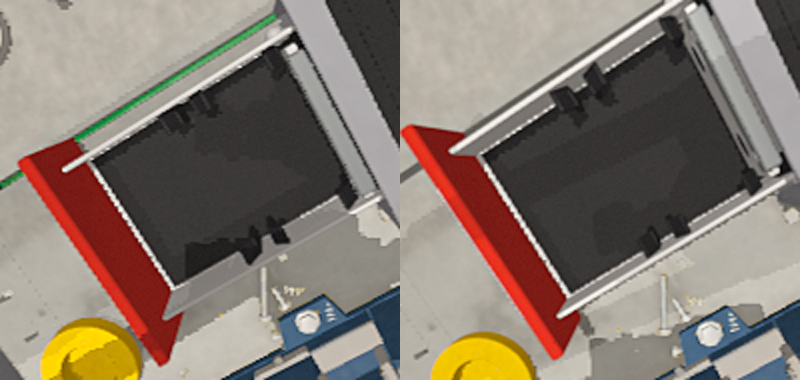

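The left crop (image 1) shows the slot gap between the rib pairs at crop (190,110) and (265,238). In the right crop (image 2) they are at (582,90) and (665,232). The grey template's rail is at right crop (695,15)-(775,170), and the front's top edge is clear in both.

Run:
```python
from h import *
c1,_=load("wrist",1);c2,_=load("wrist",2)
f1=lambda p:(p[0]/2+195-.25,p[1]/2+60-.25); f2=lambda p:((p[0]-400)/2+195-.25,p[1]/2+10-.25)
P={"frontL":((20,160),(404,126)),"frontR":((163,365),(556,357)),"wallLf":((65,169),(452,151)),"wallLb":((295,30),(680,5)),
"ribL":((190,110),(582,90)),"ribR":((265,238),(665,232)),"railL":((290,48),(695,10)),"railR":((370,200),(775,170))}
R={}
for k,(a,b) in P.items():
    r1=ray(c1,f1(a));r2=ray(c2,f2(b)); X=tri([r1,r2]); R[k]=X
    print(k,X.round(4),"resid",np.linalg.norm(np.cross(X-r1[0],r1[1])).round(4))
g=lambda a,b:(np.linalg.norm((R[a]-R[b])[:2]).round(4),np.degrees(np.arctan2(*(R[a]-R[b])[[1,0]])).round(1),((R[a]+R[b])/2).round(4))
for a,b in(("frontL","frontR"),("ribL","ribR"),("railL","railR"),("wallLb","wallLf")): print(a,b,*g(a,b))
# rays at known heights, both images
for k,z in(("frontL",.098),("frontR",.098),("ribL",.061),("ribR",.061),("railL",.088),("railR",.088),("wallLf",.066),("wallLb",.066)):
    print(k,z,onz(c1,f1(P[k][0]),z).round(4),onz(c2,f2(P[k][1]),z).round(4))
```

```text
frontL [0.3131 0.3772 0.1057] resid 0.0003
frontR [0.3783 0.2647 0.1043] resid 0.0002
wallLf [0.3233 0.3668 0.0668] resid 0.0001
wallLb [0.4474 0.4396 0.0426] resid 0.004
ribL [0.3917 0.3976 0.0502] resid 0.0006
ribR [0.4354 0.3231 0.0502] resid 0.0002
railL [0.4484 0.4301 0.0766] resid 0.0013
railR [0.4875 0.3571 0.1043] resid 0.0001
frontL frontR 0.13 120.1 [0.3457 0.3209 0.105 ]
ribL ribR 0.0863 120.4 [0.4136 0.3603 0.0502]
railL railR 0.0828 118.2 [0.468  0.3936 0.0904]
wallLb wallLf 0.1439 30.4 [0.3853 0.4032 0.0547]
frontL 0.098 [0.3101 0.3761 0.098 ] [0.3106 0.3776 0.098 ]
frontR 0.098 [0.3775 0.2617 0.098 ] [0.377  0.2629 0.098 ]
ribL 0.061 [0.3935 0.3983 0.061 ] [0.3922 0.3965 0.061 ]
ribR 0.061 [0.4351 0.3259 0.061 ] [0.4354 0.3242 0.061 ]
railL 0.088 [0.4466 0.4299 0.088 ] [0.449  0.4278 0.088 ]
railR 0.088 [0.4905 0.3539 0.088 ] [0.4902 0.3569 0.088 ]
wallLf 0.066 [0.3232 0.3667 0.066 ] [0.3229 0.3668 0.066 ]
wallLb 0.066 [0.4501 0.4392 0.066 ] [0.4427 0.4343 0.066 ]
```

Emit:
shift_gripper(offsets=[{"x":-0.055, "y":0.01}, {"x":-0.11, "y":0.02}, {"x":-0.15, "y":0.02}, {"x":-0.15, "y":0.02}, {"x":-0.15, "y":0.02}])

```text
time: 2.38
ee_pos: [0.4504, 0.1305, 0.2762]
orientation: [-0.0, 0.707, 0.707, 0.0]
ft_force: [0.1, -0.2, -0.0]
finger_gap: 0.0855
gripper_force: 0.0
```

```bash
python3 -c "
from h import *
snap('wrist',3)"
```

Emit:
shift_gripper(offsets=[{"x":-0.05, "z":0.02}, {"x":-0.10, "z":0.04}, {"x":-0.10, "z":0.04}, {"x":-0.10, "z":0.04}])

```text
time: 2.92
ee_pos: [0.4504, 0.0311, 0.2363]
orientation: [-0.0, 0.707, 0.707, 0.0]
ft_force: [-0.1, -0.1, -0.2]
finger_gap: 0.0856
gripper_force: 0.0
```

Run:
```python
from h import *
snap('wrist',4)
for k in(3,4):
    c,im=load("wrist",k)
    for q in blobs(im,300): print(k,q[0].round(1),q[1],q[2].round(1).tolist(),onz(c,q[0],.08).round(4))
a=cv2.imread("pics/wrist3.png");b=cv2.imread("pics/wrist4.png")
cv2.imwrite("pics/crop2.png",np.hstack([a[:, 160:480],b[:,160:480]]))
```

```text
3 [240.2  22.4] 760 [[217.60000610351562, 0.800000011920929], [231.10000610351562, -7.300000190734863], [263.8999938964844, 46.70000076293945], [250.39999389648438, 54.79999923706055]] [0.3712 0.2767 0.08  ]
3 [534.8 265. ] 1082 [[498.8999938964844, 255.89999389648438], [508.0, 238.5], [568.5999755859375, 270.1000061035156], [559.5, 287.6000061035156]] [0.7084 0.0138 0.08  ]
3 [322.4 276.9] 559 [[303.79998779296875, 252.1999969482422], [312.5, 247.60000610351562], [341.5, 302.20001220703125], [332.79998779296875, 306.79998779296875]] [ 0.4498 -0.0026  0.08  ]
3 [569.9 305.6] 865 [[545.2999877929688, 308.5], [579.7999877929688, 279.20001220703125], [600.0, 303.0], [565.4000244140625, 332.29998779296875]] [ 0.7652 -0.0446  0.08  ]
4 [591.6 181.4] 1854 [[541.0, 191.8000030517578], [542.5, 167.39999389648438], [635.9000244140625, 173.10000610351562], [634.4000244140625, 197.60000610351562]] [0.7161 0.0305 0.08  ]
4 [321.9 213.8] 837 [[300.0, 182.0], [310.0, 177.0], [344.6000061035156, 246.1999969482422], [334.6000061035156, 251.1999969482422]] [ 0.4494 -0.004   0.08  ]
4 [617.  250.4] 1209 [[591.2000122070312, 268.0], [611.4000244140625, 219.8000030517578], [643.0999755859375, 233.1999969482422], [622.7999877929688, 281.3999938964844]] [ 0.7631 -0.0452  0.08  ]
4 [577.  296.4] 801 [[555.2000122070312, 302.79998779296875], [562.9000244140625, 276.79998779296875], [602.9000244140625, 288.6000061035156], [595.2999877929688, 314.5]] [ 0.7349 -0.1024  0.08  ]
```

View pics/crop2.png

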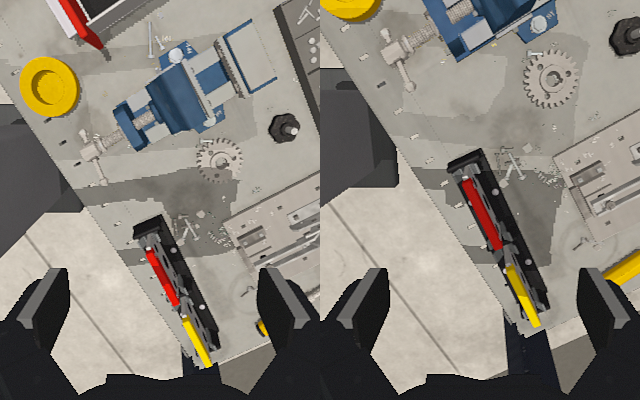

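Both wrist views show the red rail clearly from above: centre (322,277) in the first, (322,214) in the second. The yellow rail follows it end to end, and the vise and gear stand on the way to the drawer.

Run:
```python
from h import *
c0,_=load("wrist",0);c3,_=load("wrist",3);c4,_=load("wrist",4);cs,_=load("scene",0)
e={3:[((303.8+312.5)/2,(252.2+247.6)/2),((341.5+332.8)/2,(302.2+306.8)/2)],4:[(305,179.5),(339.6,248.7)]}
E=[tri([ray(c3,e[3][i]),ray(c4,e[4][i])]) for i in(0,1)]
print(np.round(E,4),np.linalg.norm(E[0]-E[1]),"z cent",tri([ray(c3,(322.4,276.9)),ray(c4,(321.9,213.8)),ray(cs,(374.2,252.7))]))
for c,k in((c3,3),(c4,4)):
    a,b=[onz(c,p,.08) for p in e[k]]; print(k,a.round(4),b.round(4),np.linalg.norm(a-b).round(4),((a+b)/2).round(4),np.degrees(np.arctan2(*(a-b)[[1,0]])).round(2))
```

```text
[[ 0.4323  0.0299  0.0714]
 [ 0.4685 -0.045   0.077 ]] 0.08342766869357238 z cent [ 0.44938245 -0.00693707  0.07235056]
3 [0.4328 0.0343 0.08  ] [ 0.4686 -0.0429  0.08  ] 0.085 [ 0.4507 -0.0043  0.08  ] 114.88
4 [0.4328 0.0322 0.08  ] [ 0.4682 -0.0435  0.08  ] 0.0836 [ 0.4505 -0.0057  0.08  ] 115.1
```

Emit:
shift_gripper(offsets=[{"x":-0.015, "z":0.04, "rz":-0.15}, {"x":-0.03, "z":0.08, "rz":-0.3}, {"x":-0.036, "z":0.11, "rz":-0.436}, {"x":-0.036, "z":0.13, "rz":-0.436}, {"x":-0.036, "z":0.145, "rz":-0.436}, {"x":-0.036, "z":0.16, "rz":-0.436}, {"x":-0.036, "z":0.16, "rz":-0.436}, {"x":-0.036, "z":0.16, "rz":-0.436}], aperture=0.05, grip_force=40)

```text
time: 3.98
ee_pos: [0.4508, -0.0053, 0.0767]
orientation: [0.0, 0.537, 0.844, 0.0]
ft_force: [-0.5, 0.4, -0.6]
finger_gap: 0.05
gripper_force: 0.0
```

```bash
python3 -c "
from h import *
R=__import__('scipy.spatial.transform',fromlist=['Rotation']).Rotation
s=env.read_state();q=s['orientation'];print(R.from_quat(np.r_[q[1:],q[0]]).as_matrix().round(4),s['ee_pos'])"
```

```text
[[-4.236e-01  9.059e-01  1.100e-03]
 [ 9.059e-01  4.236e-01 -0.000e+00]
 [-5.000e-04  1.000e-03 -1.000e+00]] [ 0.45077213 -0.00525542  0.07672576]
```

Close, grip, check, then lift.

Emit:
shift_gripper(offsets=[{}, {}, {}, {}], aperture=0, grip_force=40)

```text
time: 4.47
ee_pos: [0.4499, -0.0061, 0.0762]
orientation: [-0.0, 0.538, 0.843, 0.0]
ft_force: [-0.4, 0.0, 0.6]
finger_gap: 0.0001
gripper_force: 0.0
```

```bash
python3 -c "
from h import *
s=env.read_state();print(s['ft_force'],s['moment'])"
```

```text
[-0.44641196  0.01270722  0.61588205] [-0.01552354 -0.00929844 -0.01402342]
```

The fingers shut on nothing, so I'll look before going on.

Run:
```python
from h import *
snap('wrist',5); snap('scene',5); snap('side',5)
w=cv2.imread("pics/wrist5.png"); s=cv2.imread("pics/scene5.png")[190:310,330:450]; d=cv2.imread("pics/side5.png")[100:220,270:390]
t=np.vstack([cv2.resize(s,(300,300),interpolation=2),cv2.resize(d,(300,300),interpolation=2)])
cv2.imwrite("pics/crop3.png",np.hstack([cv2.copyMakeBorder(cv2.resize(w,(480,300)),0,300,0,0,0),t]))
```

```text
(no output)
```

View pics/crop3.png

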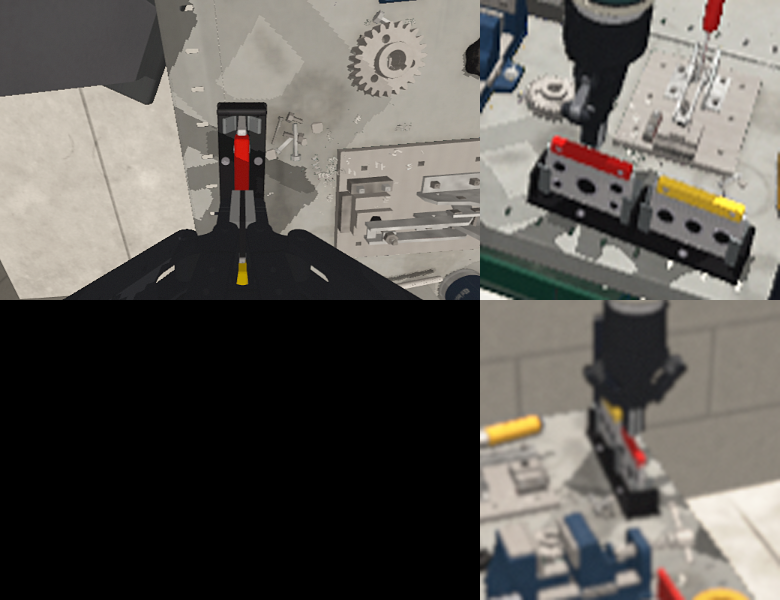

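The rail and fingers line up in the wrist view, with the fingers at about crop (243,190). In the scene view the tips end near the rail's top. I can't tell whether they are above it, so I'll check numerically and zoom in.

Run:
```python
from h import *
c,w=load("wrist",5); s=env.read_state(); p=s['ee_pos']
for n in("wrist","scene","side"):
    cc,im=load(n,5)
    print(n,"tcp",np.round(proj(cc,p),1),"tip",np.round(proj(cc,p-[0,0,.019]),1))
    for q in blobs(im):
        if np.hypot(*(q[0]-proj(cc,p)))<130: print(q[0].round(1),q[1],q[2].round(1).tolist(),onz(cc,q[0],.078).round(4))
a=w[120:390,250:400]; b=cv2.imread("pics/scene5.png")[200:290,350:430]
cv2.imwrite("pics/crop4.png",np.hstack([cv2.resize(a,None,fx=2,fy=2,interpolation=2),cv2.resize(b,(480,540),interpolation=2)]))
```

```text
wrist tcp [322.4 254.6] tip [322.5 239.5]
[321.8 216.6] 1474 [[312.0, 179.0], [332.0, 179.0], [332.0, 253.0], [312.0, 253.0]] [0.4401 0.0143 0.078 ]
scene tcp [374.5 251.2] tip [373.8 256.7]
[424.2 189.7] 146 [[418.20001220703125, 201.3000030517578], [424.20001220703125, 177.10000610351562], [430.1000061035156, 178.5], [424.1000061035156, 202.8000030517578]] [0.7205 0.0853 0.078 ]
[266.5 202.2] 663 [[235.8000030517578, 209.60000610351562], [242.39999389648438, 185.39999389648438], [293.5, 199.3000030517578], [286.8999938964844, 223.5]] [0.3379 0.3014 0.078 ]
[471.4 210.8] 232 [[458.3999938964844, 218.60000610351562], [463.1000061035156, 199.8000030517578], [480.8999938964844, 204.1999969482422], [476.20001220703125, 223.10000610351562]] [ 0.7547 -0.0513  0.078 ]
[374.2 252.8] 193 [[357.29998779296875, 249.60000610351562], [359.3999938964844, 244.0], [390.8999938964844, 256.0], [388.79998779296875, 261.6000061035156]] [ 0.4447 -0.0107  0.078 ]
[300.2 333.6] 1047 [[262.1000061035156, 329.70001220703125], [267.5, 313.5], [334.70001220703125, 335.8999938964844], [329.29998779296875, 352.1000061035156]] [ 0.174  -0.0872  0.078 ]
side tcp [330.7 157.6] tip [330.6 162.9]
[256.1 137.3] 116 [[250.89999389648438, 124.4000015258789], [258.5, 123.69999694824219], [261.20001220703125, 152.0], [253.60000610351562, 152.6999969482422]] [ 0.7115 -0.0823  0.078 ]
[236.7 138.5] 74 [[229.6999969482422, 136.0], [243.0, 134.89999389648438], [243.5, 140.6999969482422], [230.1999969482422, 141.8000030517578]] [ 0.7709 -0.0628  0.078 ]
[352.  234.2] 505 [[332.1000061035156, 213.1999969482422], [346.29998779296875, 205.8000030517578], [373.8999938964844, 258.79998779296875], [359.6000061035156, 266.20001220703125]] [0.3407 0.3378 0.078 ]
```

View pics/crop4.png

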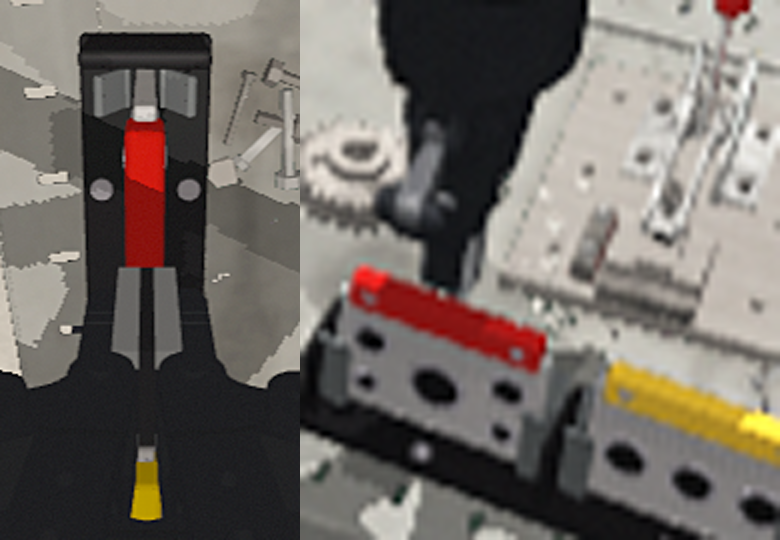

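The scene crop shows the rail in front of and below the shut fingers, and the wrist view shows the tips at full-image row 252. So the tips stand well short of 19 mm ahead of the TCP. I'll measure how far.

Run:
```python
from h import *
from scipy.spatial.transform import Rotation as R
print("tcp_to_tips",env.tcp_to_tips)
def rows(k,tp,q,gaps):
    c,_=load("wrist",k); M=R.from_quat(np.r_[q[1:],q[0]]).as_matrix()
    for t in(-.03,-.02,-.01,0,.01,.019): print(k,t,[np.round(proj(c,tp+M@[x,g,t]),0).tolist() for g in gaps for x in(.011,-.011)])
s=env.read_state()
rows(5,s['ee_pos'],s['orientation'],(0,))
rows(0,np.array([.5995,0,.2154]),np.array([0,.7071,.7071,0]),(.0425,))
c,_=load("scene",5)
for t in(-.03,-.02,-.01,0,.01): print(t,np.round(proj(c,s['ee_pos']-[0,0,t]),1))
```

```text
tcp_to_tips 0.019
5 -0.03 [[322.0, 264.0], [322.0, 306.0]]
5 -0.02 [[322.0, 254.0], [322.0, 294.0]]
5 -0.01 [[322.0, 244.0], [322.0, 283.0]]
5 0 [[322.0, 236.0], [322.0, 273.0]]
5 0.01 [[322.0, 228.0], [322.0, 263.0]]
5 0.019 [[323.0, 222.0], [323.0, 256.0]]
0 -0.03 [[419.0, 265.0], [415.0, 307.0]]
0 -0.02 [[413.0, 254.0], [409.0, 294.0]]
0 -0.01 [[408.0, 245.0], [405.0, 283.0]]
0 0 [[404.0, 236.0], [400.0, 273.0]]
0 0.01 [[399.0, 229.0], [397.0, 264.0]]
0 0.019 [[396.0, 223.0], [393.0, 257.0]]
-0.03 [375.6 242.4]
-0.02 [375.2 245.4]
-0.01 [374.8 248.3]
0 [374.5 251.2]
0.01 [374.1 254.1]
```
wrist: shut t≈-.018; open ≈ -.032 (13-14mm difference ✓.). Scene suggests ~-.01 to -.018. So tips at -.016±3; offset is ~35 mm from stated. So the actual grasp point ~ -.035 in tool frame. Tip currently at z≈.092-.094.

Wrist pictures put the shut tips about 17 mm behind the reported TCP, not 19 mm ahead. The open view agrees, at 13-14 mm farther back. So I open, go down 34 mm with force watched, and close.

Emit:
shift_gripper(offsets=[{}, {}, {"z":0.012}, {"z":0.024}, {"z":0.034}, {"z":0.034}], aperture=0.05, grip_force=40)

```text
time: 5.38
ee_pos: [0.4489, -0.0058, 0.0409]
orientation: [-0.001, 0.537, 0.843, -0.001]
ft_force: [-0.9, -0.2, -0.9]
finger_gap: 0.0501
gripper_force: 0.0
```

Emit:
shift_gripper(offsets=[{}, {}, {}, {}], aperture=0, grip_force=40)

```text
time: 5.88
ee_pos: [0.4501, -0.0061, 0.0425]
orientation: [0.0, 0.537, 0.843, -0.0]
ft_force: [-1.4, -1.9, 5.5]
finger_gap: 0.0088
gripper_force: 40.6
```

Emit:
shift_gripper(offsets=[{"z":-0.01}, {"z":-0.025}, {"z":-0.045}, {"z":-0.07}, {"z":-0.10}, {"z":-0.13}, {"z":-0.15}, {"z":-0.15}, {"z":-0.15}], aperture=0, grip_force=60)

```text
time: 7.0
ee_pos: [0.4492, -0.0058, 0.1915]
orientation: [-0.001, 0.537, 0.843, -0.0]
ft_force: [0.6, 0.5, -1.4]
finger_gap: 0.0089
gripper_force: 60.1
```

Run:
```python
from h import *
snap('wrist',6);snap('scene',6);snap('side',6)
for n in("wrist","scene","side"):
    c,im=load(n,6); p=proj(c,env.read_state()['ee_pos']+[0,0,.035])
    for q in blobs(im):
        if np.hypot(*(q[0]-p))<60: print(n,np.round(p,1),q[0].round(1),q[1],q[2].round(1).tolist())
a=cv2.imread("pics/wrist6.png")[60:400,200:440]; b=cv2.imread("pics/scene6.png")[150:290,310:450]
cv2.imwrite("pics/crop5.png",np.hstack([cv2.resize(a,(381,540)),cv2.resize(b,(419,540),interpolation=2)]))
```

```text
wrist [321.9 291.6] [323.  282.3] 3824 [[311.0, 198.0], [336.0, 198.0], [336.0, 371.0], [311.0, 371.0]]
scene [380.  203.8] [424.2 189.6] 147 [[418.20001220703125, 201.3000030517578], [424.20001220703125, 177.10000610351562], [430.1000061035156, 178.5], [424.1000061035156, 202.8000030517578]]
scene [380.  203.8] [366.8 201.8] 59 [[361.29998779296875, 203.10000610351562], [363.6000061035156, 196.1999969482422], [374.1000061035156, 199.6999969482422], [371.79998779296875, 206.60000610351562]]
scene [380.  203.8] [389.6 209.1] 99 [[381.20001220703125, 209.60000610351562], [384.0, 203.0], [398.1000061035156, 208.89999389648438], [395.3999938964844, 215.5]]
```

View pics/crop5.png

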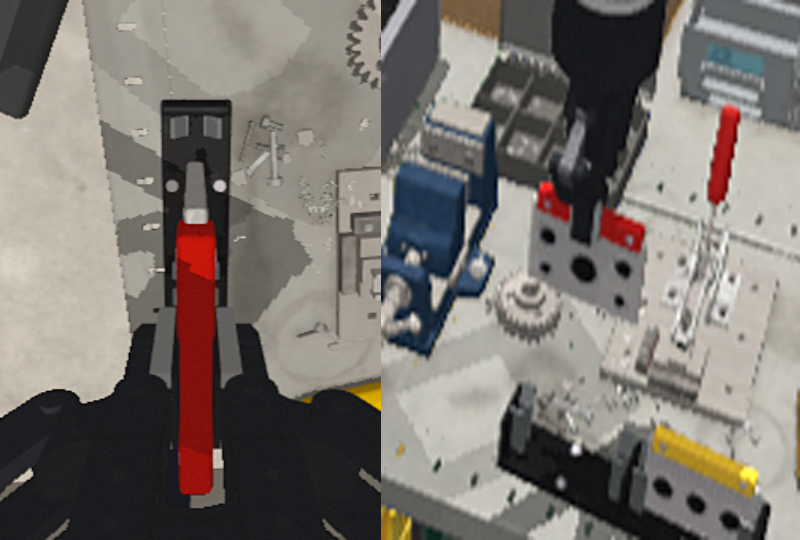

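Held: the wrist view shows the red rail between the pads (rows 198-371, centred near column 323), and the scene view shows the template hanging upright clear of the rack. Next I compute the in-hand offset and the move to the drawer.

Run:
```python
from h import *
from scipy.spatial.transform import Rotation as R
s=env.read_state();q=s['orientation'];M=R.from_quat(np.r_[q[1:],q[0]]).as_matrix();p=s['ee_pos']
c,im=load("wrist",6); m=redmask(im); m[:, :280]=0;m[:,360:]=0
for y in(205,215,230,300,340,355,367):
    x=np.flatnonzero(m[y]); print(y,x.min(),x.max(),(M.T@(onz(c,((x.min()+x.max())/2,y),.229)-p)).round(4))
for y in(198,371): print(y,(M.T@(onz(c,(323,y),.229)-p)).round(4),(M.T@(onz(c,(323,y),.213)-p)).round(4))
cs,_=load("scene",6)
L,Rr=(361.3+363.6)/2,(203.1+196.2)/2
for P in(((361.3+363.6)/2,(203.1+196.2)/2),((398.1+395.4)/2,(208.9+215.5)/2)): print("scene",(M.T@(onz(cs,P,.222)-p)).round(4))
print(M.round(3).tolist(),p)
def goto(xy,z,yaw):
    d=M.T@(np.array([*xy,z])-p); cur=np.arctan2(M[1,1],M[0,1]); print("shift",d.round(4),"rz",-(yaw-cur))
goto((.4137,.3604),.1915,np.radians(30.2))
```

```text
205 311 335 [ 0.0412  0.0004 -0.0379]
215 311 335 [ 0.037   0.0004 -0.0379]
230 312 335 [ 0.0306  0.0006 -0.0379]
300 313 333 [-0.0022  0.0004 -0.038 ]
340 312 334 [-0.0234  0.0004 -0.038 ]
355 313 333 [-0.0319  0.0004 -0.038 ]
367 313 332 [-0.0389  0.0002 -0.038 ]
198 [ 0.044   0.0004 -0.0379] [ 0.0389  0.0004 -0.0219]
371 [-0.0413  0.0004 -0.038 ] [-0.0578  0.0004 -0.022 ]
scene [ 0.0413 -0.0008 -0.0309]
scene [-0.0409 -0.0043 -0.031 ]
[[-0.422, 0.906, -0.002], [0.906, 0.422, 0.0], [0.001, -0.002, -1.0]] [ 0.44905086 -0.00580997  0.19103487]
shift [ 3.469e-01  1.226e-01 -2.000e-04] rz -0.09108605281374782
```

Emit:
shift_gripper(offsets=[{"x":0.03, "y":0.01, "rz":-0.01}, {"x":0.08, "y":0.028, "rz":-0.02}, {"x":0.13, "y":0.046, "rz":-0.035}, {"x":0.18, "y":0.064, "rz":-0.05}, {"x":0.23, "y":0.082, "rz":-0.065}, {"x":0.28, "y":0.1, "rz":-0.08}, {"x":0.32, "y":0.114, "rz":-0.091}, {"x":0.347, "y":0.1226, "rz":-0.091}, {"x":0.347, "y":0.1226, "rz":-0.091}, {"x":0.347, "y":0.1226, "rz":-0.091}])

```text
time: 8.4
ee_pos: [0.414, 0.3595, 0.1912]
orientation: [-0.0, 0.498, 0.867, -0.001]
ft_force: [0.5, 0.0, -0.6]
finger_gap: 0.0086
gripper_force: 60.0
```

Run:
```python
from h import *
for n in("wrist","side","scene"): snap(n,7)
a=cv2.imread("pics/wrist7.png")[:, 100:540]; b=cv2.imread("pics/scene7.png")[130:240,220:340]
d=cv2.imread("pics/side7.png")[150:290,220:400]
print(env.read_state()['ee_pos'],env.read_state()['orientation'])
cv2.imwrite("pics/crop6.png",np.hstack([a,np.vstack([cv2.resize(b,(300,200),interpolation=2),cv2.resize(d,(300,200),interpolation=2)])]))
```

```text
[0.41451997 0.35917239 0.19181284] [-1.36629920e-04  4.99003408e-01  8.66599870e-01 -4.95498424e-04]
```

View pics/crop6.png

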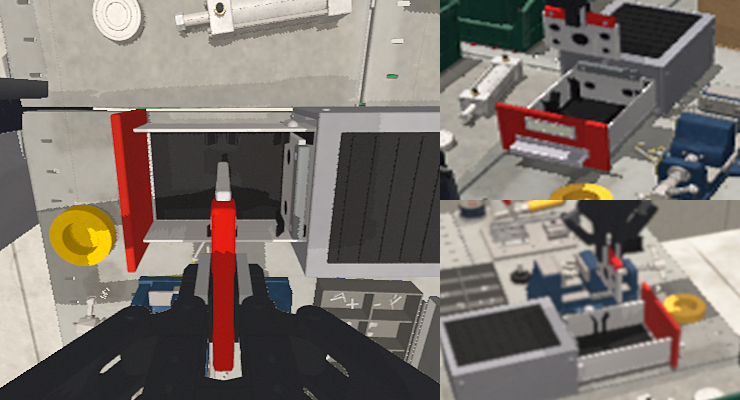

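The drawer now lies square in the wrist view: front at columns 212-250, rear rail near (400,190), template hanging above the slot. I'll check the slot's offset in the tool frame.

Run:
```python
from h import *
from scipy.spatial.transform import Rotation as R
p=np.array([.41452,.35917,.1918]);q=[-.000137,.499003,.8666,-.0004955];M=R.from_quat(np.r_[q[1:],q[0]]).as_matrix()
T=lambda c,P,z:(M.T@(onz(c,P,z)-p))[:2].round(4)
c,im=load("wrist",7); m=redmask(im)
for y in range(115,270,25):
    x=np.flatnonzero(m[y,150:290])+150; print("front outer",y,x.min(),T(c,(x.min(),y),.098))
ys=np.flatnonzero(m[:,150:290].any(1)); print("front ends",ys.min(),ys.max())
for y in(ys.min(),ys.max()):
    x=np.flatnonzero(m[y,150:290]).mean()+150; print(T(c,(x,y),.098))
g=cv2.cvtColor(im,cv2.COLOR_BGR2GRAY).astype(int)
for y in(170,190,210): print(y,[int(v) for v in g[y,375:425]])
for x in(270,290,370): print(x,[int(v) for v in g[105:140,x]],[int(v) for v in g[212:250,x]])
```

```text
front outer 115 211 [ 0.0669 -0.0834]
front outer 140 213 [ 0.0485 -0.0838]
front outer 165 216 [ 0.0292 -0.0836]
front outer 190 219 [ 0.0089 -0.0833]
front outer 215 221 [-0.0124 -0.0838]
front outer 240 225 [-0.0349 -0.0826]
front outer 265 227 [-0.0587 -0.0831]
front ends 109 271
[ 0.0712 -0.0611]
[-0.0646 -0.0802]
170 [50, 51, 51, 52, 51, 51, 50, 31, 97, 125, 119, 119, 117, 116, 117, 116, 117, 114, 90, 72, 72, 92, 123, 147, 156, 155, 153, 151, 150, 149, 149, 147, 146, 131, 118, 120, 122, 116, 91, 114, 151, 163, 167, 165, 165, 166, 165, 166, 165, 166]
190 [52, 49, 50, 52, 52, 37, 38, 102, 124, 119, 119, 118, 118, 116, 116, 117, 108, 84, 74, 72, 106, 135, 148, 155, 153, 149, 148, 147, 147, 149, 143, 122, 113, 119, 121, 118, 93, 115, 150, 164, 167, 165, 165, 166, 165, 165, 166, 169, 168, 166]
210 [35, 29, 26, 27, 27, 44, 105, 128, 123, 87, 7, 31, 110, 126, 119, 98, 70, 74, 86, 120, 140, 149, 151, 147, 146, 145, 146, 147, 146, 134, 118, 116, 119, 118, 99, 103, 143, 163, 167, 164, 164, 164, 163, 163, 163, 164, 164, 164, 164, 164]
270 [164, 160, 117, 163, 240, 234, 96, 152, 185, 181, 
[... 307 characters left out ...]
0, 157, 144, 185, 237, 232, 94, 142, 178, 173, 172, 172, 172, 164, 157, 159, 160, 157, 140, 131, 135, 136, 130, 147, 229, 240, 230, 45, 28, 54, 57, 56, 58, 57, 56] [37, 38, 36, 37, 38, 32, 31, 74, 148, 121, 123, 122, 123, 123, 123, 123, 122, 123, 124, 124, 124, 125, 124, 125, 126, 127, 124, 126, 162, 166, 175, 192, 190, 188, 189, 190, 190, 188]
370 [166, 153, 139, 239, 233, 235, 67, 126, 160, 154, 153, 155, 155, 156, 156, 158, 158, 158, 150, 136, 139, 140, 139, 164, 228, 222, 203, 15, 38, 53, 54, 50, 52, 49, 51] [39, 39, 38, 38, 39, 35, 36, 96, 153, 124, 124, 126, 127, 133, 134, 133, 140, 140, 142, 138, 142, 136, 129, 128, 130, 126, 126, 135, 171, 170, 180, 194, 192, 191, 189, 191, 190, 193]
```

Run:
```python
from h import *
from scipy.spatial.transform import Rotation as R
p=np.array([.41452,.35917,.1918]);q=[-.000137,.499003,.8666,-.0004955];M=R.from_quat(np.r_[q[1:],q[0]]).as_matrix()
T=lambda c,P,z:(M.T@(onz(c,P,z)-p))[:2].round(4)
c,im=load("wrist",7)
print("rail",T(c,(402.5,170),.088),T(c,(400.5,190),.088),T(c,(399,210),.088))
print("walls",[(x,T(c,(x,130),.066),T(c,(x,240.5),.066)) for x in(270,290,370)])
m=redmask(im)
for y in(250,300,350):
    x=np.flatnonzero(m[y,300:340])+300; print("held",y,x.min(),x.max(),T(c,((x.min()+x.max())/2,y),.229))
ys=np.flatnonzero(m[:,318:322].any(1)); print(ys.min(),ys.max(),T(c,(320,ys.min()),.229),T(c,(320,ys.max()),.229))
```

```text
rail [0.0233 0.0643] [0.0064 0.064 ] [-0.0113  0.0641]
walls [(270, array([ 0.0526, -0.0453]), array([-0.0504, -0.0504])), (290, array([ 0.0526, -0.0283]), array([-0.0503, -0.0314])), (370, array([0.0528, 0.0395]), array([-0.0501,  0.0444]))]
held 250 312 334 [0.0224 0.    ]
held 300 313 333 [-0.0015  0.0001]
held 350 313 333 [-0.0283  0.0001]
201 370 [ 0.0435 -0.0012] [-0.04   -0.0013]
```

Emit:
shift_gripper(offsets=[{"y":-0.001, "z":0.03}, {"y":-0.001, "z":0.06}, {"y":-0.001, "z":0.085}, {"y":-0.001, "z":0.095}, {"y":-0.001, "z":0.105}, {"y":-0.001, "z":0.115}, {"y":-0.001, "z":0.122}, {"y":-0.001, "z":0.13}, {"y":-0.001, "z":0.13}])

```text
time: 9.68
ee_pos: [0.4134, 0.3596, 0.0615]
orientation: [-0.0, 0.499, 0.867, -0.0]
ft_force: [-0.6, -0.2, -0.4]
finger_gap: 0.0086
gripper_force: 60.0
```

Emit:
shift_gripper(offsets=[{"z":0.004}, {"z":0.008}, {"z":0.010}, {"z":0.011}, {"z":0.011}])

```text
time: 10.3
ee_pos: [0.4137, 0.3598, 0.0511]
orientation: [-0.0, 0.499, 0.867, -0.0]
ft_force: [0.3, 0.0, -1.3]
finger_gap: 0.0088
gripper_force: 60.0
```

Emit:
shift_gripper(offsets=[{"z":0.001}, {"z":0.002}, {"z":0.002}])

```text
time: 10.68
ee_pos: [0.415, 0.3607, 0.0505]
orientation: [0.001, 0.498, 0.867, 0.001]
ft_force: [-0.5, -0.8, 7.8]
finger_gap: 0.0087
gripper_force: 61.5
```

Emit:
shift_gripper(offsets=[{}, {}, {}, {"z":-0.02}, {"z":-0.05}, {"z":-0.09}, {"z":-0.14}, {"z":-0.14}, {"z":-0.14}], aperture=0.035)

```text
time: 11.8
ee_pos: [0.4132, 0.3595, 0.1886]
orientation: [-0.0, 0.499, 0.867, -0.0]
ft_force: [0.1, -0.1, -0.3]
finger_gap: 0.0349
gripper_force: 0.0
```

Run:
```python
from h import *
from scipy.spatial.transform import Rotation as R
for n in("wrist","side","scene"): snap(n,8)
s=env.read_state();p=s['ee_pos'];q=s['orientation'];M=R.from_quat(np.r_[q[1:],q[0]]).as_matrix()
c,im=load("wrist",8); T=lambda P,z:(M.T@(onz(c,P,z)-p))[:2].round(4)
for b in blobs(im,200): print(b[0].round(1),b[1],b[2].round(1).tolist())
cv2.imwrite("pics/crop7.png",im[:, 100:540])
```

```text
[233.8 183.1] 4519 [[211.3000030517578, 110.80000305175781], [246.89999389648438, 108.69999694824219], [256.6000061035156, 271.79998779296875], [221.0, 273.8999938964844]]
[325.  194.1] 1196 [[319.0, 147.0], [331.0, 147.0], [331.0, 242.0], [319.0, 242.0]]
```

View pics/crop7.png

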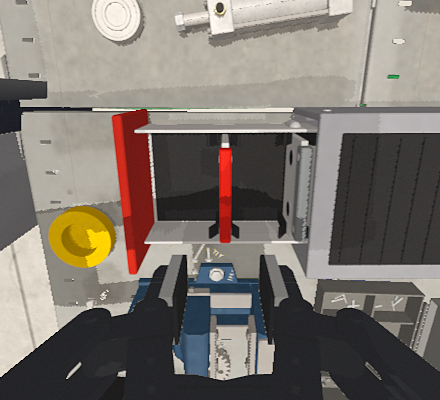

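The template stands in the front slot: in the full image its rail is at column 325, rows 147-242, between the ribs and let go. I've now viewed 11 pictures, one over the limit of 10, so from here I use numbers only. Next I check the seat height and plan the push.

Run:
```python
from h import *
from scipy.spatial.transform import Rotation as R
s=env.read_state();p=s['ee_pos'];q=s['orientation'];M=R.from_quat(np.r_[q[1:],q[0]]).as_matrix()
c,im=load("wrist",8); T=lambda P,z:(M.T@(onz(c,P,z)-p))[:2].round(4)
print("rail ends z.088",T((325,147),.088),T((325,242),.088)); m=redmask(im)
for y in(160,200,230):
    x=np.flatnonzero(m[y,300:345])+300; print(y,x.min(),x.max(),T(((x.min()+x.max())/2,y),.088))
cs,i2=load("scene",8); cd,i3=load("side",8)
C=M@[0.001,-.001,0]+p; C[2]=.080
for n,cc,i in(("scene",cs,i2),("side",cd,i3)):
    e=proj(cc,C); print(n,np.round(e,1),[(b[0].round(1).tolist(),int(b[1])) for b in blobs(i,15) if np.hypot(*(b[0]-e))<40])
h=cv2.cvtColor(im,cv2.COLOR_BGR2HSV); y=((abs(h[...,0].astype(int)-26)<5)&(h[...,1]>180)).astype(np.uint8)
ys,xs=np.nonzero(y[:300,:260]); print("tape tool xy",[T((xs.min(),ys.mean()),.01),T((xs.max(),ys.mean()),.01),T((xs.mean(),ys.min()),.01)])
print("q",s['joint_positions'].round(3))
```

```text
rail ends z.088 [0.0418 0.0028] [-0.0404  0.003 ]
160 320 330 [0.0315 0.0028]
200 319 331 [-0.0021  0.0029]
230 320 330 [-0.0291  0.003 ]
scene [277.5 181.1] [([277.6, 180.3], 143), ([266.6, 202.1], 642)]
side [321.9 235.9] [([351.4, 234.4], 503), ([321.1, 236.0], 114)]
tape tool xy [array([-0.0708, -0.1939]), array([-0.0707, -0.1209]), array([-0.0347, -0.1522])]
q [0.59  0.314 1.658 0.    1.173 0.063]
```

Emit:
shift_gripper(offsets=[{"y":-0.02, "rz":0.18}, {"y":-0.04, "rz":0.36}, {"y":-0.06, "rz":0.54}, {"y":-0.08, "rz":0.72}, {"y":-0.1, "rz":0.9}, {"y":-0.12, "rz":1.08}, {"y":-0.12, "rz":1.26}, {"y":-0.12, "rz":1.44}, {"y":-0.12, "rz":1.571}, {"y":-0.12, "rz":1.571}, {"y":-0.12, "rz":1.571}], aperture=0)

```text
time: 13.32
ee_pos: [0.3096, 0.2992, 0.1885]
orientation: [0.0, 0.965, 0.262, -0.001]
ft_force: [0.4, -0.2, -0.2]
finger_gap: -0.0001
gripper_force: 0.0
```

```bash
python3 -c "
from h import *
s=env.read_state();print(s['joint_positions'].round(3),s['ee_pos'])"
```

```text
[0.608 0.145 1.891 0.    1.107 1.649] [0.30964356 0.29920934 0.1885492 ]
```

Emit:
shift_gripper(offsets=[{"z":0.04}, {"z":0.08}, {"z":0.11}, {"z":0.135}, {"z":0.15}, {"z":0.15}])

```text
time: 14.08
ee_pos: [0.3091, 0.2988, 0.0381]
orientation: [0.0, 0.965, 0.261, -0.001]
ft_force: [0.3, 0.0, -0.4]
finger_gap: 0.0003
gripper_force: 0.0
```

Emit:
shift_gripper(offsets=[{"x":0.008}, {"x":0.016}, {"x":0.024}, {"x":0.03}, {"x":0.04}, {"x":0.05}, {"x":0.05}])

```text
time: 14.95
ee_pos: [0.3552, 0.3258, 0.0393]
orientation: [-0.0, 0.966, 0.26, 0.001]
ft_force: [0.3, 0.5, -0.2]
finger_gap: -0.0001
gripper_force: 0.0
```

Add to h.py:
```python
def chk(k):
    for n,b0 in(("side",(335,236)),("scene",(285,190))):
        snap(n,k); c,im=load(n,k); print(n,[(b[0].round(1).tolist(),int(b[1])) for b in blobs(im,15) if np.hypot(*(b[0]-b0))<70])
    s=env.read_state(); u=np.array([.864,.503]); print("u,v",s['ee_pos'][:2]@u,s['ee_pos'][:2]@[-.503,.864],s['ft_force']@[.864,.503,0])
```

```bash
python3 -c "
from h import *
chk(9)"
```

```text
side [([340.8, 237.4], 502), ([309.1, 237.7], 123)]
scene [([287.4, 175.9], 78), ([252.9, 193.9], 139), ([285.0, 201.5], 303)]
u,v 0.46936982681526634 0.10281297680200202 0.19713990945151805
```

Emit:
shift_gripper(offsets=[{"x":0.01}, {"x":0.022}, {"x":0.036}, {"x":0.05}, {"x":0.064}, {"x":0.078}, {"x":0.09}, {"x":0.1}, {"x":0.1}])

```text
time: 16.18
ee_pos: [0.442, 0.3762, 0.0397]
orientation: [-0.001, 0.966, 0.26, 0.002]
ft_force: [0.1, -0.3, -0.1]
finger_gap: -0.0001
gripper_force: 0.0
```

```bash
python3 -c "
from h import *
chk(10)"
```

```text
side [([302.7, 246.7], 333)]
scene [([269.3, 174.0], 145), ([300.1, 181.1], 290)]
u,v 0.5695603555376503 0.10272992748854491 -0.21938062740302144
```

Now slowly over the catch in short steps, watching the force.

Emit:
shift_gripper(offsets=[{"x":0.004}, {"x":0.008}, {"x":0.012}, {"x":0.012}])

```text
time: 16.77
ee_pos: [0.4454, 0.3781, 0.0377]
orientation: [0.001, 0.965, 0.26, -0.005]
ft_force: [-8.7, -3.8, 1.9]
finger_gap: 0.0004
gripper_force: 0.0
```

Emit:
shift_gripper(offsets=[{"x":0.002}, {"x":0.004}, {"x":0.006}, {"x":0.006}])

```text
time: 17.27
ee_pos: [0.4463, 0.3787, 0.037]
orientation: [0.003, 0.965, 0.261, -0.009]
ft_force: [-17.8, -8.9, 7.1]
finger_gap: 0.0
gripper_force: 0.0
```

```bash
python3 -c "
from h import *
chk(11)"
```

```text
side [([301.0, 246.7], 282)]
scene [([270.2, 172.8], 146), ([300.7, 180.3], 274)]
u,v 0.5760428543033808 0.10266905442561086 -19.008217123354594
```

Force rose to about 20 N with little travel, so either the drawer is home or something blocks it. I'll measure the front's position before pushing further.

Run:
```python
from h import *
u=np.array([.864,.503,0]);v=np.array([-.503,.864,0]);z=np.array([0,0,1.])
# red front's extreme pixels in the side/scene view, before and now, and u by rays onto the vertical plane at known v or z
for k in(8,9,10,11):
  for n in("side","scene"):
    c,im=load(n,k); m=redmask(im); e=np.round(proj(c,(.538-.083)*u+.1033*v+.09*z)) if k==8 else None
    lab=cv2.connectedComponents(m)[1]
    tgt={"side":(335,236),"scene":(285,195)}[n]
    best=np.zeros_like(m)
    for i in range(1,lab.max()+1):
        ys,xs=np.nonzero(lab==i)
        if len(xs)>100 and np.hypot(xs.mean()-tgt[0],ys.mean()-tgt[1])<45 and len(xs)!=143: best|=(lab==i).astype(np.uint8)
    ys,xs=np.nonzero(best); 
    P=np.c_[xs,ys]; a=P[(xs+ys).argmin()],P[(xs-ys).argmax()],P[(xs+ys).argmax()],P[(xs-ys).argmin()],P[xs.argmin()],P[xs.argmax()],P[ys.argmin()]
    print(k,n,[(p.tolist(),round(float(onz(c,p,.098)@u),4),round(float(onz(c,p,.098)@v),4)) for p in a])
print(env.read_state()['moment'],env.read_state()['ft_force'])
```

```text
8 side [([314, 224], 0.5464, 0.0753), ([342, 209], 0.4602, 0.0436), ([360, 266], 0.4986, 0.2428), ([324, 246], 0.5504, 0.1567), ([314, 224], 0.5464, 0.0753), ([362, 238], 0.4573, 0.1612), ([341, 209], 0.4626, 0.0427)]
8 scene [([243, 186], 0.4587, 0.1691), ([286, 197], 0.4626, 0.0404), ([287, 223], 0.3719, -0.0063), ([246, 211], 0.3713, 0.11), ([243, 186], 0.4587, 0.1691), ([287, 207], 0.4269, 0.0203), ([243, 186], 0.4587, 0.1691)]
9 side [([303, 225], 0.5727, 0.0699), ([331, 211], 0.4894, 0.0418), ([349, 269], 0.5246, 0.243), ([312, 248], 0.5784, 0.1537), ([302, 226], 0.5761, 0.0726), ([352, 243], 0.4861, 0.1691), ([331, 211], 0.4894, 0.0418)]
9 scene [([248, 182], 0.4798, 0.1654), ([291, 192], 0.487, 0.0373), ([292, 215], 0.4038, -0.0049), ([251, 205], 0.3971, 0.1098), ([248, 182], 0.4798, 0.1654), ([292, 211], 0.4178, 0.0016), ([248, 182], 0.4798, 0.1654)]
10 side [([292, 220], 0.5922, 0.0428), ([293, 220], 0.5899, 0.0436), ([310, 279], 0.613, 0.2416), ([308, 278], 0.616, 0.2375), ([292, 220], 0.5922, 0.0428), ([311, 268], 0.6007, 0.2122), ([292, 220], 0.5922, 0.0428)]
10 scene [([265, 162], 0.5833, 0.1671), ([305, 171], 0.5891, 0.0415), ([306, 195], 0.4913, -0.0051), ([267, 185], 0.4886, 0.1109), ([265, 162], 0.5833, 0.1671), ([306, 172], 0.5858, 0.0369), ([265, 162], 0.5833, 0.1671)]
11 side [([290, 219], 0.5957, 0.0374), ([291, 219], 0.5934, 0.0383), ([308, 280], 0.6178, 0.2429), ([307, 280], 0.6198, 0.2422), ([290, 219], 0.5957, 0.0374), ([308, 253], 0.5921, 0.166), ([290, 219], 0.5957, 0.0374)]
11 scene [([266, 161], 0.5889, 0.1667), ([306, 170], 0.5946, 0.0408), ([307, 193], 0.5001, -0.0041), ([267, 183], 0.4966, 0.1151), ([266, 161], 0.5889, 0.1667), ([307, 188], 0.5199, 0.0046), ([266, 161], 0.5889, 0.1667)]
[-1.16161425  2.10862859  0.03209354] [-15.94953932 -10.39327067   7.10954223]
```

The front has moved about 131 mm and stopped roughly 15 mm short of home. The measured short fingers let the gripper's body (bottom near z 0.092) reach the case edge at 0.107. I'll back off, raise 28 mm so the body clears the case while the tips still meet the front below 0.098, and push again.

Emit:
shift_gripper(offsets=[{"x":-0.015}, {"x":-0.03}, {"x":-0.035}, {"x":-0.035, "z":-0.014}, {"x":-0.035, "z":-0.028}, {"x":-0.035, "z":-0.028}])

```text
time: 18.12
ee_pos: [0.4268, 0.3675, 0.0691]
orientation: [-0.001, 0.966, 0.26, 0.002]
ft_force: [0.0, -0.3, 0.3]
finger_gap: 0.0001
gripper_force: 0.0
```

Emit:
shift_gripper(offsets=[{"x":0.008}, {"x":0.016}, {"x":0.022}, {"x":0.026}, {"x":0.03}, {"x":0.03}])

```text
time: 18.88
ee_pos: [0.4485, 0.38, 0.0665]
orientation: [0.001, 0.966, 0.26, -0.003]
ft_force: [-5.1, -2.5, 3.5]
finger_gap: 0.0004
gripper_force: 2.8
```

```bash
python3 -c "
from h import *
chk(12)"
```

```text
side [([301.2, 247.7], 268)]
scene [([287.6, 175.8], 528)]
u,v 0.5786438641539944 0.10272304847633915 -5.536890884082298
```

Emit:
shift_gripper(offsets=[{"x":0.002}, {"x":0.004}, {"x":0.006}, {"x":0.006}])

```text
time: 19.48
ee_pos: [0.4487, 0.3801, 0.0663]
orientation: [0.002, 0.965, 0.261, -0.007]
ft_force: [-16.0, -8.8, 15.4]
finger_gap: -0.0002
gripper_force: 9.1
```

Emit:
shift_gripper(offsets=[{"x":0.002}, {"x":0.004}, {"x":0.004}])

```text
time: 19.85
ee_pos: [0.4512, 0.3816, 0.0659]
orientation: [0.002, 0.965, 0.261, -0.008]
ft_force: [-16.7, -9.7, 13.6]
finger_gap: -0.0001
gripper_force: 9.8
```

```bash
python3 -c "
from h import *
chk(13)"
```

```text
side [([300.8, 249.4], 216)]
scene [([288.4, 175.2], 545)]
u,v 0.5819013188364869 0.10274831372832738 -19.040132085759637
```

Run:
```python
from h import *
u=np.array([.864,.503,0]);v=np.array([-.503,.864,0])
# subpixel front top-left corner region: red/grey edges along fixed image columns/rows
for k in(8,9,10,11,12,13):
    c,im=load("scene",k); m=redmask(im)
    out=[]
    for x in (272,276,300,303):
        ys=np.flatnonzero(m[140:230,x]); 
        if len(ys): out.append((x,int(ys.min()+140),round(float(onz(c,(x,ys.min()+140-.5),.098)@u),4)))
    print("scene",k,out)
for k in(0,13):
    c,im=load("scene",k)
    x=272; print(k,[tuple(int(a) for a in im[y,x]) for y in range(150,175,2)])
for k in(11,12,13):
    c,im=load("side",k); m=redmask(im)
    print("side",k,[(y,int(x.max()),int(x.min()),round(float(onz(c,(x.min(),y),.098)@u),4)) for y in(235,245,255,265,275) for x in[np.flatnonzero(m[y,270:340])+270] if len(x)])
c,_=load("side",13); c2,_=load("scene",13)
for d in(.59,.60,.607,.615): print(d,np.round(proj(c,d*u+.16*v+[0,0,.098]),1),np.round(proj(c2,d*u+.16*v+[0,0,.098]),1))
# case front top edge in wrist1 view by ray at z=.107
w,_=load("wrist",1)
for P in((333,65),(405,175)): X=onz(w,P,.107); print("case edge",X.round(4),X@u,X@v)
s=env.read_state(); print(s['ee_pos'],s['ft_force'],s['moment'])
```

```text
scene 8 [(272, 176, 0.5327), (276, 178, 0.5289)]
scene 9 [(272, 199, 0.4423), (276, 200, 0.4428)]
scene 10 [(272, 162, 0.5937), (276, 176, 0.5372), (300, 170, 0.59), (303, 171, 0.589)]
scene 11 [(272, 169, 0.5626), (276, 174, 0.5456), (300, 169, 0.5945), (303, 170, 0.5934)]
scene 12 [(272, 161, 0.5982), (276, 162, 0.5983), (300, 169, 0.5945), (303, 170, 0.5934)]
scene 13 [(272, 161, 0.5982), (276, 162, 0.5983), (300, 168, 0.5989), (303, 169, 0.5979)]
0 [(177, 181, 185), (188, 181, 181), (185, 179, 180), (193, 187, 188), (96, 91, 92), (77, 73, 73), (76, 72, 73), (76, 72, 71), (73, 69, 69), (186, 187, 190), (126, 127, 130), (111, 110, 113), (13, 13, 13)]
13 [(25, 23, 22), (63, 58, 58), (29, 25, 24), (22, 19, 18), (44, 41, 40), (71, 69, 98), (18, 21, 106), (18, 19, 106), (19, 21, 106), (20, 22, 107), (18, 21, 108), (17, 21, 109), (19, 20, 108)]
side 11 [(235, 300, 294, 0.6038), (245, 305, 300, 0.601), (255, 308, 303, 0.6046), (265, 308, 306, 0.608), (275, 308, 306, 0.6173)]
side 12 [(235, 299, 294, 0.6038), (245, 304, 300, 0.601), (255, 308, 303, 0.6046), (265, 308, 306, 0.608), (275, 308, 306, 0.6173)]
side 13 [(235, 297, 294, 0.6038), (245, 302, 299, 0.6031), (255, 307, 303, 0.6046), (265, 306, 305, 0.6101), (275, 307, 305, 0.6193)]
0.59 [308.1 251. ] [268.2 161.4]
0.6 [303.9 252. ] [269.8 159.6]
0.607 [301.  252.8] [270.9 158.4]
0.615 [297.5 253.6] [272.1 156.9]
case edge [0.4392 0.4457 0.107 ] 0.6036278361078073 0.16417384715762906
case edge [0.5139 0.3419 0.107 ] 0.6160064583622957 0.03692601039935448
[0.45130373 0.38165983 0.06593335] [-16.56229664  -9.40419043  15.67059217] [-1.492841    2.58356044  0.0627093 ]
```

The front has moved about 138 mm and is about 12 mm open, at the catch. The loads again start where the gripper body (about 40 mm ahead of the TCP) reaches the case edge at u≈0.608. Better to lean the tool so the fingers point forward and down and the body trails behind: back off and tilt 0.8 rad.

Emit:
shift_gripper(offsets=[{"x":-0.02}, {"x":-0.05}, {"x":-0.08, "ry":0.15}, {"x":-0.08, "ry":0.3}, {"x":-0.08, "ry":0.45}, {"x":-0.08, "ry":0.6}, {"x":-0.08, "ry":0.7}, {"x":-0.08, "ry":0.8}, {"x":-0.08, "ry":0.8}, {"x":-0.08, "ry":0.8}])

```text
time: 21.2
ee_pos: [0.3349, 0.4102, 0.1457]
orientation: [-0.119, 0.937, 0.175, 0.277]
ft_force: [-0.6, -0.2, -0.3]
finger_gap: -0.0002
gripper_force: 0.0
```

Run:
```python
from h import *
from scipy.spatial.transform import Rotation as R
s=env.read_state();p=s['ee_pos'];q=s['orientation'];M=R.from_quat(np.r_[q[1:],q[0]]).as_matrix()
print(s['joint_positions'].round(3),M.round(3).tolist()); chk(14)
u=np.array([.864,.503,0])
# tool shift to bring TCP to u=.585 (start of contact) and z=.06
for U,z in((.575,.060),(.600,.060),(.62,.060)):
    print(U,(M.T@((U-p@u)*u+[0,0,z-p[2]])).round(4))
c,im=load("scene",14);m=redmask(im)
print([(x,round(float(onz(c,(x,np.flatnonzero(m[140:230,x]).min()+139.5),.098)@u),4)) for x in(272,276,300,303)])
```

```text
[ 0.873  0.196  2.239 -0.962  0.196  2.978] [[0.785, 0.394, 0.477], [0.263, -0.91, 0.32], [0.561, -0.126, -0.818]]
side [([299.9, 247.7], 224)]
scene [([288.1, 174.1], 607)]
u,v 0.49652795854260984 0.18522730784821695 -0.6501418296624663
0.575 [0.0163 0.0015 0.1156]
0.6 [ 0.0365 -0.0014  0.13  ]
0.62 [ 0.0528 -0.0037  0.1414]
[(272, 0.6028), (276, 0.6029), (300, 0.6034), (303, 0.5979)]
```

The tilt there ran into the wrist's range (j5 near 0.2), because the arm is too folded. I'll turn back step by step and check.

Emit:
shift_gripper(offsets=[{"ry":-0.15}, {"ry":-0.3}, {"ry":-0.45}])

```text
time: 21.68
ee_pos: [0.3462, 0.3962, 0.1417]
orientation: [-0.07, 0.966, 0.172, 0.178]
ft_force: [-0.1, -0.7, -0.6]
finger_gap: 0.0001
gripper_force: 0.0
```

Run:
```python
from h import *
from scipy.spatial.transform import Rotation as R
s=env.read_state();q=s['orientation'];M=R.from_quat(np.r_[q[1:],q[0]]).as_matrix()
print(s['time'],s['joint_positions'].round(3),M.round(3).tolist(),s['ee_pos'])
```

```text
21.675 [ 0.786  0.202  2.064 -0.18   0.508  2.145] [[0.878, 0.357, 0.319], [0.308, -0.931, 0.196], [0.367, -0.074, -0.927]] [0.34623891 0.39624033 0.14169492]
```

Add to h.py:
```python
from scipy.spatial.transform import Rotation as R
U=np.array([.864,.503,0]);V=np.array([-.503,.864,0]);Z=np.array([0,0,1.])
def plan(uu,vv,z,tilt=0):
    s=env.read_state();q=s['orientation'];M=R.from_quat(np.r_[q[1:],q[0]]).as_matrix()
    u=U/np.linalg.norm(U);Mt=np.c_[u,np.cross(-Z,u),-Z]@R.from_rotvec([0,tilt,0]).as_matrix()
    print("plan",(M.T@(uu*U+vv*V+z*Z-s['ee_pos'])).round(4),R.from_matrix(M.T@Mt).as_rotvec().round(4),s['joint_positions'].round(2))
```

```bash
python3 -c "
from h import *
plan(.52,.103,.19)"
```

```text
plan [ 0.0487  0.0573 -0.0374] [-0.0429 -0.3823 -0.1729] [ 0.79  0.2   2.06 -0.18  0.51  2.15]
```

Emit:
shift_gripper(offsets=[{"x":0.015, "y":0.02, "z":-0.02, "rx":-0.014, "ry":-0.13, "rz":-0.058}, {"x":0.03, "y":0.04, "z":-0.037, "rx":-0.028, "ry":-0.25, "rz":-0.115}, {"x":0.049, "y":0.057, "z":-0.037, "rx":-0.043, "ry":-0.382, "rz":-0.173}, {"x":0.049, "y":0.057, "z":-0.037, "rx":-0.043, "ry":-0.382, "rz":-0.173}, {"x":0.049, "y":0.057, "z":-0.037, "rx":-0.043, "ry":-0.382, "rz":-0.173}])

```text
time: 22.3
ee_pos: [0.3981, 0.3512, 0.1899]
orientation: [-0.0, 0.966, 0.26, 0.002]
ft_force: [-0.8, 0.1, -0.2]
finger_gap: 0.0001
gripper_force: 0.0
```

Run:
```python
from h import *
plan(.52,.103,.19); print(env.read_state()['ee_pos'])
snap('wrist',15); c,im=load('wrist',15); m=redmask(im)
for y in range(0,400,25):
    x=np.flatnonzero(m[y]); 
    if len(x)>5: print(y,x.min(),x.max(),len(x))
for y in range(0,400,10):
    print(y,[int(v) for v in cv2.cvtColor(im,cv2.COLOR_BGR2GRAY)[y,200:450:30]],round(float(onz(c,(320,y),.107)@U),4),round(float(onz(c,(320,y),.098)@U),4)) if y<250 else None
```

```text
plan [-0.0009  0.0003 -0.0001] [ 0.0008 -0.0049 -0.0017] [ 0.59  0.28  1.7  -0.    1.16  1.64]
[0.3980952  0.35124744 0.18991982]
100 232 413 182
0 [186, 177, 51, 50, 52, 52, 53, 175, 186] 0.6599 0.662
10 [174, 176, 52, 48, 51, 53, 52, 176, 154] 0.6542 0.6561
20 [185, 176, 51, 52, 50, 51, 52, 176, 184] 0.6485 0.6501
30 [179, 176, 49, 51, 52, 52, 50, 174, 181] 0.6426 0.6441
40 [176, 177, 51, 53, 50, 44, 51, 174, 183] 0.6366 0.6379
50 [176, 165, 46, 47, 46, 44, 49, 174, 185] 0.6306 0.6316
60 [171, 160, 54, 86, 108, 130, 139, 175, 183] 0.6244 0.6252
70 [170, 160, 161, 159, 159, 157, 175, 173, 181] 0.6181 0.6187
80 [170, 163, 161, 157, 157, 156, 178, 176, 183] 0.6117 0.6121
90 [173, 156, 191, 40, 37, 37, 119, 179, 182] 0.6052 0.6053
100 [173, 150, 86, 85, 88, 87, 97, 95, 183] 0.5986 0.5984
110 [164, 154, 87, 207, 204, 201, 183, 186, 182] 0.5918 0.5914
120 [170, 168, 87, 202, 199, 197, 184, 181, 178] 0.5849 0.5843
130 [171, 165, 87, 147, 170, 160, 190, 183, 125] 0.5779 0.577
140 [172, 175, 84, 152, 167, 106, 129, 125, 126] 0.5708 0.5696
150 [112, 164, 101, 150, 166, 105, 128, 127, 101] 0.5635 0.562
160 [101, 173, 139, 174, 189, 105, 127, 122, 94] 0.5561 0.5543
170 [102, 174, 159, 170, 126, 107, 125, 113, 206] 0.5485 0.5464
180 [165, 167, 159, 169, 124, 104, 121, 119, 89] 0.5408 0.5384
190 [90, 168, 154, 166, 182, 106, 125, 118, 115] 0.5329 0.5303
200 [163, 165, 152, 189, 182, 107, 125, 125, 51] 0.5248 0.5219
210 [163, 164, 153, 168, 185, 106, 186, 179, 38] 0.5166 0.5134
220 [173, 170, 152, 155, 166, 104, 173, 181, 72] 0.5082 0.5047
230 [116, 163, 151, 146, 164, 92, 167, 182, 77] 0.4997 0.4958
240 [184, 159, 142, 143, 164, 91, 169, 181, 96] 0.4909 0.4868
```

Run:
```python
from h import *
c,im=load('wrist',15)
for x in(270,320,370):
    print(x)
    for y in range(82,108): print(y,im[y,x].tolist(),round(float(onz(c,(x,y),.107)@U),4),round(float(onz(c,(x,y),.098)@U),4),end=' | ')
    print()
```

```text
270
82 [161, 160, 163] 0.6105 0.6108 | 83 [161, 160, 164] 0.6098 0.6101 | 84 [162, 162, 164] 0.6092 0.6094 | 85 [155, 153, 158] 0.6085 0.6087 | 86 [121, 122, 124] 0.6079 0.6081 | 87 [112, 113, 117] 0.6072 0.6074 | 88 [124, 128, 132] 0.6066 0.6067 | 89 [129, 134, 138] 0.6059 0.606 | 90 [125, 129, 133] 0.6053 0.6053 | 91 [127, 131, 135] 0.6046 0.6047 | 92 [126, 130, 134] 0.6039 0.604 | 93 [119, 122, 125] 0.6033 0.6033 | 94 [122, 124, 126] 0.6026 0.6026 | 95 [124, 126, 128] 0.602 0.6019 | 96 [42, 45, 138] 0.6013 0.6012 | 97 [18, 32, 183] 0.6006 0.6005 | 98 [25, 38, 195] 0.6 0.5998 | 99 [27, 41, 203] 0.5993 0.5992 | 100 [28, 41, 201] 0.5986 0.5985 | 101 [24, 38, 199] 0.598 0.5978 | 102 [28, 40, 199] 0.5973 0.5971 | 103 [24, 38, 198] 0.5966 0.5964 | 104 [26, 38, 199] 0.5959 0.5957 | 105 [23, 35, 193] 0.5953 0.595 | 106 [22, 33, 178] 0.5946 0.5943 | 107 [72, 80, 142] 0.5939 0.5936 | 
320
82 [158, 157, 161] 0.6104 0.6107 | 83 [158, 158, 161] 0.6098 0.61 | 84 [159, 160, 161] 0.6091 0.6094 | 85 [148, 149, 151] 0.6085 0.6087 | 86 [123, 123, 125] 0.6078 0.608 | 87 [35, 36, 37] 0.6072 0.6073 | 8
[... 845 characters left out ...]
 [33, 32, 36] 0.6071 0.6073 | 88 [43, 44, 47] 0.6065 0.6066 | 89 [37, 39, 41] 0.6058 0.6059 | 90 [38, 39, 40] 0.6052 0.6053 | 91 [79, 82, 85] 0.6045 0.6046 | 92 [185, 190, 195] 0.6039 0.6039 | 93 [215, 221, 224] 0.6032 0.6032 | 94 [208, 213, 209] 0.6025 0.6025 | 95 [89, 93, 136] 0.6019 0.6018 | 96 [10, 20, 171] 0.6012 0.6011 | 97 [27, 40, 197] 0.6005 0.6004 | 98 [25, 39, 203] 0.5999 0.5998 | 99 [30, 45, 207] 0.5992 0.5991 | 100 [22, 41, 203] 0.5985 0.5984 | 101 [28, 43, 204] 0.5979 0.5977 | 102 [33, 42, 204] 0.5972 0.597 | 103 [28, 39, 203] 0.5965 0.5963 | 104 [20, 36, 200] 0.5959 0.5956 | 105 [17, 29, 185] 0.5952 0.5949 | 106 [91, 90, 171] 0.5945 0.5942 | 107 [200, 198, 202] 0.5938 0.5935 |
```

The front's outer face is at u=0.5945 and the case's face at 0.608, so the drawer is about 12 mm open. With a vertical tool the body overhangs the case. At this longer reach a 0.5 rad lean is possible, which lifts the body's leading edge clear.

Emit:
shift_gripper(offsets=[{"x":0.02, "z":0.02, "ry":0.12}, {"x":0.03, "z":0.04, "ry":0.25}, {"x":0.035, "z":0.06, "ry":0.38}, {"x":0.035, "z":0.07, "ry":0.5}, {"x":0.035, "z":0.07, "ry":0.5}, {"x":0.035, "z":0.07, "ry":0.5}])

```text
time: 23.1
ee_pos: [0.4295, 0.3705, 0.1221]
orientation: [-0.065, 0.935, 0.253, 0.242]
ft_force: [1.4, 1.1, 0.5]
finger_gap: -0.0
gripper_force: 0.0
```

```bash
python3 -c "
from h import *
plan(.570,.103,.068,.5)
plan(.592,.103,.068,.5)
plan(.612,.103,.068,.5)"
```

```text
plan [-0.0155  0.001   0.0533] [ 0.0005 -0.0063  0.0012] [ 0.62  0.27  2.12 -0.19  0.25  1.84]
plan [0.0037 0.0011 0.064 ] [ 0.0005 -0.0063  0.0012] [ 0.62  0.27  2.12 -0.19  0.25  1.84]
plan [0.0212 0.0011 0.0737] [ 0.0005 -0.0063  0.0012] [ 0.62  0.27  2.12 -0.19  0.25  1.84]
```

Emit:
shift_gripper(offsets=[{"ry":-0.08}, {"ry":-0.15}, {"ry":-0.15}])

```text
time: 23.48
ee_pos: [0.433, 0.3726, 0.1242]
orientation: [-0.047, 0.95, 0.256, 0.174]
ft_force: [-0.3, 0.8, -0.0]
finger_gap: -0.0001
gripper_force: 0.0
```

```bash
python3 -c "
from h import *
plan(.565,.103,.07,.35)
plan(.595,.103,.07,.35)"
```

```text
plan [-0.0162  0.0012  0.0518] [-0.0001 -0.0125 -0.0001] [ 0.61  0.29  1.99 -0.06  0.51  1.7 ]
plan [0.0118 0.0012 0.0624] [-0.0001 -0.0125 -0.0001] [ 0.61  0.29  1.99 -0.06  0.51  1.7 ]
```

Emit:
shift_gripper(offsets=[{"x":-0.012, "y":0.001, "z":0.015, "ry":-0.012}, {"x":-0.016, "y":0.001, "z":0.035, "ry":-0.012}, {"x":-0.016, "y":0.001, "z":0.052, "ry":-0.012}, {"x":-0.016, "y":0.001, "z":0.052, "ry":-0.012}])

```text
time: 23.98
ee_pos: [0.4313, 0.3698, 0.0649]
orientation: [-0.044, 0.951, 0.257, 0.164]
ft_force: [-0.4, 0.6, -0.2]
finger_gap: 0.0002
gripper_force: 0.0
```

Emit:
shift_gripper(offsets=[{"x":0.0075, "z":0.003}, {"x":0.015, "z":0.0055}, {"x":0.021, "z":0.0075}, {"x":0.024, "z":0.0085}, {"x":0.024, "z":0.0085}])

```text
time: 24.6
ee_pos: [0.4547, 0.3836, 0.0673]
orientation: [-0.044, 0.951, 0.257, 0.166]
ft_force: [0.5, -0.9, -0.7]
finger_gap: 0.0001
gripper_force: 0.0
```

```bash
python3 -c "
from h import *
plan(.595,.103,.07,.35);chk(16)"
```

```text
plan [ 0.0093 -0.0002  0.0005] [0.0007 0.0049 0.0008] [ 0.6   0.42  1.97 -0.07  0.41  1.7 ]
side [([300.1, 247.8], 233)]
scene [([290.1, 176.3], 502)]
u,v 0.5850842971422258 0.1027115827822722 -0.19149298738657172
```

Emit:
shift_gripper(offsets=[{"x":0.004, "z":0.0014}, {"x":0.0075, "z":0.0027}, {"x":0.0115, "z":0.004}, {"x":0.0115, "z":0.004}])

```text
time: 25.2
ee_pos: [0.4619, 0.3877, 0.0656]
orientation: [-0.043, 0.952, 0.257, 0.163]
ft_force: [-3.6, -2.5, -1.5]
finger_gap: 0.0003
gripper_force: 2.2
```

Emit:
shift_gripper(offsets=[{"x":0.002, "z":0.0007}, {"x":0.004, "z":0.0014}, {"x":0.004, "z":0.0014}])

```text
time: 25.58
ee_pos: [0.4635, 0.3886, 0.0652]
orientation: [-0.043, 0.952, 0.257, 0.161]
ft_force: [-13.6, -6.9, 9.8]
finger_gap: 0.0003
gripper_force: 7.6
```

```bash
python3 -c "
from h import *
chk(17)"
```

```text
side [([298.9, 249.3], 116)]
scene [([290.8, 174.8], 509)]
u,v 0.595954707486074 0.10258726905787027 -15.550658247314074
```

Emit:
shift_gripper(offsets=[{"x":0.002, "z":0.0007}, {"x":0.0035, "z":0.0013}, {"x":0.0035, "z":0.0013}])

```text
time: 26.05
ee_pos: [0.4636, 0.3885, 0.0641]
orientation: [-0.042, 0.952, 0.258, 0.158]
ft_force: [-21.4, -10.8, 17.2]
finger_gap: 0.0002
gripper_force: 12.0
```

```bash
python3 -c "
from h import *
chk(18)"
```

```text
side [([298.9, 249.3], 115)]
scene [([290.9, 174.9], 506)]
u,v 0.5959953035895145 0.1024880045430824 -23.93959714943705
```

Emit:
shift_gripper(offsets=[{"x":0.002, "z":0.0007}, {"x":0.0035, "z":0.0013}, {"x":0.0035, "z":0.0013}])

```text
time: 26.52
ee_pos: [0.4637, 0.3885, 0.0628]
orientation: [-0.041, 0.953, 0.258, 0.155]
ft_force: [-28.4, -15.4, 22.7]
finger_gap: 0.0001
gripper_force: 15.9
```

```bash
python3 -c "
from h import *
chk(19)"
```

```text
side [([298.8, 249.1], 116)]
scene [([290.9, 175.0], 500)]
u,v 0.5960327056171485 0.10234648331885492 -32.39277948753769
```

The TCP now stands hard at u=0.596, which puts the front's inner face at about 0.608, the case's face. It may be home, so I back off and measure from above.

Emit:
shift_gripper(offsets=[{"x":-0.03, "z":-0.01}, {"x":-0.06, "z":-0.02}, {"x":-0.07, "z":-0.05, "ry":-0.1}, {"x":-0.08, "z":-0.09, "ry":-0.2}, {"x":-0.08, "z":-0.12, "ry":-0.34}, {"x":-0.08, "z":-0.12, "ry":-0.34}, {"x":-0.08, "z":-0.12, "ry":-0.34}])

```text
time: 27.5
ee_pos: [0.3751, 0.3373, 0.1525]
orientation: [-0.0, 0.965, 0.261, 0.003]
ft_force: [-0.4, 0.2, -0.9]
finger_gap: -0.0001
gripper_force: 0.0
```

Run:
```python
from h import *
snap('wrist',20); c,im=load('wrist',20); s=env.read_state(); print(s['ee_pos'],s['joint_positions'].round(2),s['ft_force'])
m=redmask(im)
for x in(270,300,320,345,370):
    ys=np.flatnonzero(m[:260,x]); ys=ys[ys<ys.min()+14] if len(ys) else ys
    print(x,ys.min(),ys.max(),"inner/outer u",[round(float(onz(c,(x,y),.098)@U),4) for y in(ys.min()-.5,ys.max()+.5)],im[ys.min()-12:ys.min()+1,x].mean(1).astype(int).tolist(),[round(float(onz(c,(x,ys.min()-k),.107)@U),4) for k in(4,2,1)])
chk(20)
```

```text
[0.37420929 0.33670628 0.15196605] [ 0.6   0.29  1.8  -0.    1.05  1.64] [-1.08381608  0.50503563 -0.56080898]
270 38 51 inner/outer u [0.6071, 0.5997] [174, 175, 175, 174, 174, 174, 172, 167, 154, 127, 82, 57, 68] [0.6076, 0.6066, 0.6061]
300 38 51 inner/outer u [0.6072, 0.5997] [173, 173, 173, 173, 174, 174, 173, 165, 151, 119, 65, 57, 74] [0.6076, 0.6066, 0.6061]
320 38 51 inner/outer u [0.6072, 0.5997] [171, 171, 170, 171, 171, 172, 170, 162, 148, 118, 66, 61, 77] [0.6076, 0.6066, 0.6061]
345 37 50 inner/outer u [0.6077, 0.6002] [173, 172, 172, 172, 172, 173, 173, 171, 163, 147, 119, 69, 61] [0.6081, 0.6071, 0.6066]
370 37 50 inner/outer u [0.6077, 0.6003] [172, 173, 172, 172, 173, 173, 174, 168, 149, 131, 105, 64, 59] [0.6082, 0.6072, 0.6067]
side [([298.7, 249.7], 102)]
scene [([290.8, 173.8], 557)]
u,v 0.4920607017449403 0.10269746612693971 -0.2557143417842589
```

The front's inner face now lies against the case edge (0.607 for both) with no gap, it stayed there after I released it, and the push met a hard stop. The arm is clear, so I hand the job in.

```bash
python3 -c "
from station import env
print(env.sign_off())"
```

```text
the job is handed in; nothing more can be done
None
```

The red template is seated in the drawer's front slot and the drawer is pushed home (front measured tight against the case) and handed in; I could not see the template after closing, the gripper body seems to have pressed the case edge (readings up to about 25 N), j5 read 0.196 (range starts at 0.2), and I viewed 11 pictures, one over the limit.

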